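Balance check with the walled-in calibration weight

TASK

Check the balance with the big calibration weight, which stands walled in by a bottle, a jar and a can on the grey storage board: first stand all three containers upright in the empty aluminium tray, and only then lift the big weight out and set it in the middle of the balance pan. With the weight on the pan, put the containers back upright, each in the middle of the same round pad it stood on at the start. Tip none of these over, and leave the small weight and the little black puck on the board where they are.

Things in the scene. Friction and masses are not known exactly. Their poses are not given: they have to be found in the camera images.
- bottle_center (a point): Amber glass bottle with a paper label, standing, 150 mm tall, about 0.3 kg: round body 56 mm in diameter up to 88 mm, shoulder narrowing to the neck at 108 mm, black screw cap 32 mm in diameter from 115 to 150 mm height (a good grip). Point: on its axis half-way up, 75 mm above its underside; z is up the bottle.
- jar_center (a point): Plain white plastic jar, standing, 125 mm tall, about 0.25 kg: round, body 56 mm in diameter, white lid 58 mm in diameter over the top 31 mm, with a thin grey band round the foot of the lid. Point: on its axis half-way up, 62.5 mm above its underside; z is up.
- can_center (a point): Bare aluminium can, standing, 135 mm tall, 46 mm in diameter all the way up, closed flat top, about 0.3 kg. Point: on its axis half-way up, 67.5 mm above its underside; z is up.
- big_weight_center (a point): The big calibration weight, bright steel, 0.5 kg, 68 mm tall: cylinder 40 mm in diameter and 46 mm high, above it a 17 mm neck and a knob 27 mm in diameter from 56 to 68 mm. It stands on the small middle pad of the storage board. Point: on its axis half-way up, 34 mm above its underside; z is up.
- small_weight_center (a point): Small calibration weight of the same shape, 26 mm in diameter and 44 mm tall, on one of the two front corners of the storage board (to be left alone). Point: half-way up, 22 mm above its underside.
- puck_center (a point): Black embedded metal specimen, a puck 30 mm in diameter and 20 mm high, on the other front corner of the board (to be left alone). Point: half-way up, 10 mm above its underside.
- board: Grey fixed board, 12 mm thick, x -110 to +70, y -110 to +110 mm in its frame; rim 50 mm high from x = 58 mm to its far edge. Origin: on the table under the small middle pad (big weight); z up, x away from the robot at zero yaw. Three flat 68 mm cork pads, tops 12 mm above the table, one container on each (which varies): (0, 75), (0, -75), (-75, 0) mm. Front corners: (-75, 75), (-75, -75) mm.
- tray_in (a point): Empty fixed aluminium side tray, 210 (x) by 190 (y) mm outside, walls 4 mm thick and 25 mm high. Point: centre of its inner floor (4 mm above the table); x and y along its sides, z up. It has room for all three containers.
- pan (a point): Round steel pan of the white fixed laboratory balance (body 210 by 170 mm, 50 mm high, its display on the side at -x of the pan). Point: centre of the pan's top face, 62 mm above the table; pan 120 mm in diameter, rigid; z up.
There are look-alikes about, which are no part of the job. Leave any blue or purple look-alike of the part that bears big_weight_center alone.

How it is judged:
By the outcome, as a careful person would: the job done as asked, in the order asked, and still so for the second after the job is handed in, with the robot touching nothing.
It also fails if it takes over 150 s, if anything falls off the work surface, if the arm or the gripper's body presses on something with over 40 N, if the wrist force passes 120 N, or if a joint passes its speed limit or range.

ROBOT

A 6-joint arm with a two-finger parallel gripper is mounted at the origin on the work surface. World frame = base frame: x ahead of the robot, y to its left, z up, the work surface at z = 0. Lengths are in m, angles in rad, forces in N, time in s.
With the tool pointing down it reaches from about 0.35 to 0.975 m from the base axis. Payload 4.9 kg.
Tool frame: the origin (TCP) lies at the very end of the fingers, on their centre line; the grasp point (between the pads) lies 19 mm behind it; x points along the fingers, z is the direction in which the jaws open and shut, and the axes are right-handed (so a half turn about x gives the same grasp; the last joint's range is limited). The gripper opens to 85 mm and grips with 20 to 120 N. Pads are 22 mm wide; open, the fingers measure 114 mm over their backs; the gripper's body (76 mm by 85 mm) begins 54 mm behind the grasp point. The pads swing forward as they close: fully open they stand 13 mm farther back than shut.
Start: joints at [-1.43, 0.053, 1.613, -0, 1.476, -0.119], TCP at [0.161, -0.604, 0.206] pointing down, gripper open.
Joint ranges: [-3.01, 3.01], [-1.01, 2.22], [0.06, 2.58], [-1.02, 4.17], [0.09, 2.62], [-3.14, 3.14]. Speed limits (rad/s): [2.57, 2.57, 3.14, 3.14, 3.14, 3.14].

INTERFACE

Orientations are given as a rotation vector (axis times angle).
In Python, from station import ctrl, imaging gives the robot as it stands. The module is installed in compiled form; this text tells all that it offers.
- The arm moves only by the shell command python3 -m jog 'ROWS' [FORCE]. ROWS is JSON, a list that holds one entry, the list of rows, each a list of 5 numbers: the shift along the tool's x, y, z in m, then the turn about the tool's x in rad, then the closure, from -1 (fully open) to 1 (shut). A call has 1 to 12 rows; each row is the pose to reach, as a shift and turn from the pose measured when the call began, along the tool's axes at that moment; what a row does not reach only later rows make up. A row lasts 1/10 s, in which the tool goes at most 50 mm and 8.59 degrees, less where a joint would pass 70% of its speed; a pose out of reach is approached as far as the arm can. A call with a gripper value outside its range is refused whole. The fingers move at their own pace and stop on an object; FORCE is the grip in N (left out, the last holds). Time passes only in rows, so rows that repeat a pose let the fingers close. It gives the time, the measured TCP pose, the force and the opening at its end, in the units of the state.
- ctrl.get_obs(): the state, without advancing time (a new reading comes with each control period).
- imaging.get_image(name): name is "scene" or "top" or "wrist"; returns a dict with "color" (480x640x3 uint8, red, green, blue), "intrinsics" (3x3 intrinsics, pixels), "distortion" ([k1, k2, p1, p2, k3] as OpenCV has them; the pictures are not rectified), "R" (3x3) and "t" (3): a world point X has camera coordinates R X + t. Camera axes: x right, y down, z forward; pixel columns grow to the right and rows downward; lengths in m; the calibration is good to about 2 mm. A picture is of the moment at which its call begins. There is no depth.
- ctrl.finish_job(): hands the job in, once; it reports no verdict.
The state is a dict: "t": time; "q": joint angles; "dq": joint speeds; "effort": joint torques, N m; "tool_pos": TCP position; "tool_rot": TCP orientation; "contact_force": force on the tool from outside, world axes, zero at the start; "wrist_torque": the same for the moment, N m; "opening": finger opening in m.
Only numpy, scipy, OpenCV 4.12 (cv2) and the standard library are available. Lean on these libraries where they do the work, as an engineer would, in place of code of your own. Each camera call takes 0.05 s, during which the arm holds its last target.

## Working session

There is one attempt and no reset: what is moved stays moved. The work goes in short steps, Python scripts to look and compute and a shell command to move; the robot and the scene stay as the last step left them, time stands still between calls to the robot, and variables do not carry over. Pictures are saved under pics/ and viewed, and the job is handed in when it is done.

```bash
mkdir -p pics; ls; python3 - <<'E'
from station import ctrl, imaging
import cv2, numpy as np
print(ctrl.get_obs())
for n in ["scene","top","wrist"]:
    d=imaging.get_image(n)
    cv2.imwrite(f"pics/{n}0.png",d["color"][:,:,::-1])
    print(n,d["intrinsics"].round(1).tolist(),np.round(d["distortion"],4),(-d["R"].T@d["t"]).round(3))
    print(np.round(d["R"],3).tolist())
E
```

```text
pics
{'t': 0.0, 'q': array([-1.42998298e+00,  5.33703426e-02,  1.61431583e+00, -1.48823264e-05,
        1.47599810e+00, -1.18986991e-01]), 'dq': array([-0.00287049,  0.001301  , -0.00012262, -0.00147522, -0.00156463,
        0.00097691]), 'effort': array([ 2.13986190e-03, -3.93684912e+01, -3.70175564e+01, -3.29107297e-05,
        6.94330796e-03, -3.42931401e-05]), 'tool_pos': array([ 0.16046181, -0.60334182,  0.20484168]), 'tool_rot': array([ 1.017146  ,  1.3225133 , -1.01472566]), 'contact_force': array([ 0.2151625 ,  0.23768801, -0.31343728]), 'wrist_torque': array([0.06326403, 0.05315942, 0.01347691]), 'opening': 0.08527168228922845}
scene [[466.5, 0.0, 313.7], [0.0, 466.5, 235.7], [0.0, 0.0, 1.0]] [0.0344 0.     0.     0.     0.    ] [0.734 0.366 0.789]
[[-0.854, 0.519, 0.015], [0.427, 0.717, -0.551], [-0.297, -0.464, -0.835]]
top [[530.6, 0.0, 323.1], [0.0, 530.6, 241.4], [0.0, 0.0, 1.0]] [-0.0959  0.      0.      0.      0.    ] [ 0.322 -0.032  1.33 ]
[[-0.021, -0.999, -0.026], [-0.99, 0.025, -0.137], [0.138, 0.023, -0.99]]
wrist [[362.7, 0.0, 320.4], [0.0, 362.7, 242.0], [0.0, 0.0, 1.0]] [-0.0191  0.      0.      0.      0.    ] [ 0.239 -0.584  0.373]
[[0.256, -0.967, -0.001], [-0.918, -0.243, 0.314], [-0.304, -0.08, -0.949]]
```

View pics/scene0.png

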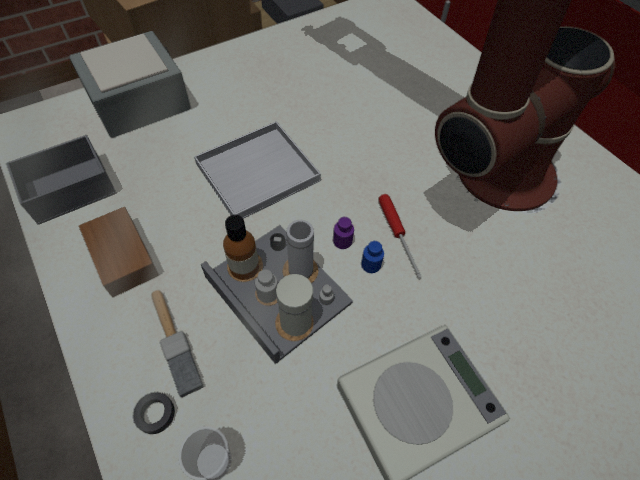

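View pics/top0.png

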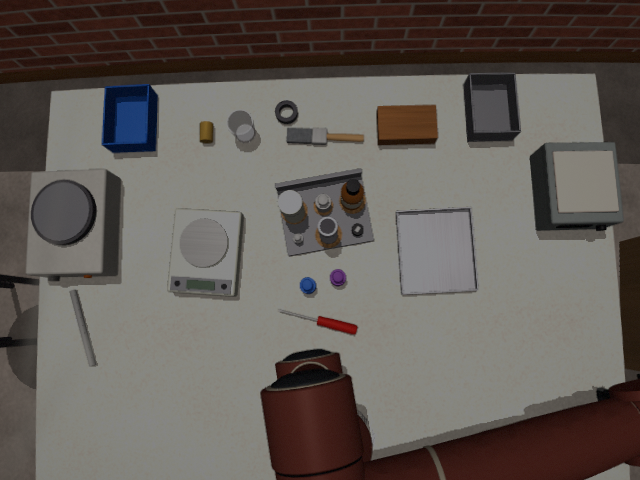

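View pics/wrist0.png

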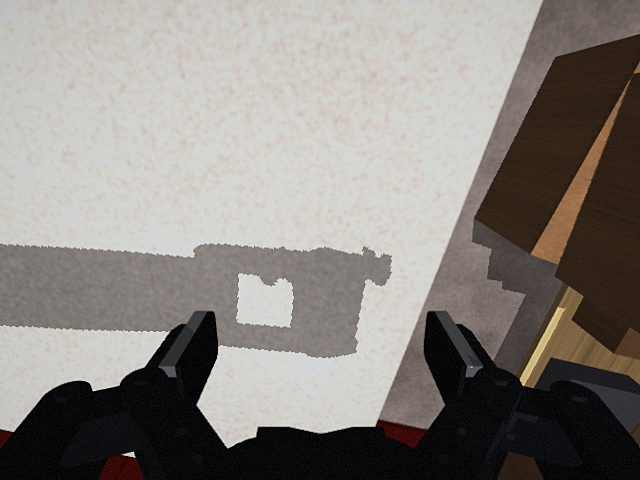

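The scene shows the bottle, jar and can around the big weight at about (265,287). In the top view the board is at about (327,215), the balance pan at (204,243) and the tray at (437,251). Next I enlarge the top crop to take measurements.

```bash
cat > h.py <<'E'
import numpy as np, cv2
from station import ctrl, imaging
from scipy.spatial.transform import Rotation as Ro
def ray(d,px):
    p=cv2.undistortPoints(np.array(px,float).reshape(-1,1,2),d["intrinsics"],np.array(d["distortion"],float))[:,0]
    v=np.c_[p,np.ones(len(p))]@d["R"]
    return -d["R"].T@d["t"],v
def plane(d,px,z):
    c,v=ray(d,px); s=(z-c[2])/v[:,2]; return c+s[:,None]*v
def proj(d,X):
    return cv2.projectPoints(np.array(X,float).reshape(-1,1,3),cv2.Rodrigues(d["R"])[0],d["t"],d["intrinsics"],np.array(d["distortion"],float))[0][:,0]
def save(d,name,box=None,scale=1):
    im=d["color"][:,:,::-1]
    if box: x0,y0,x1,y1=box; im=im[y0:y1,x0:x1]
    im=cv2.resize(im,None,fx=scale,fy=scale,interpolation=cv2.INTER_CUBIC); cv2.imwrite("pics/"+name,im)
def st():
    o=ctrl.get_obs(); R=Ro.from_rotvec(o["tool_rot"]).as_matrix()
    return o,R
def go(xyz):
    "shift in tool axes to reach world TCP xyz"
    o,R=st(); return (R.T@(np.array(xyz)-o["tool_pos"])).round(4)
E
python3 - <<'E'
from h import *
d=imaging.get_image("top")
save(d,"topA.png",(260,160,400,265),5.6)
save(d,"topB.png",(380,190,500,310),5)
save(d,"topC.png",(155,195,255,305),5)
s=imaging.get_image("scene"); save(s,"scA.png",(190,200,370,360),4)
E
```

```text
(no output)
```

View pics/topA.png

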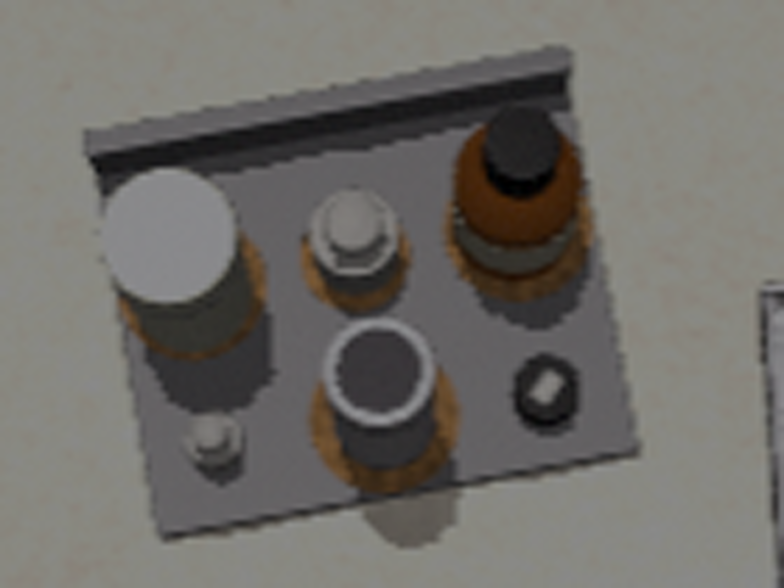

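View pics/topB.png

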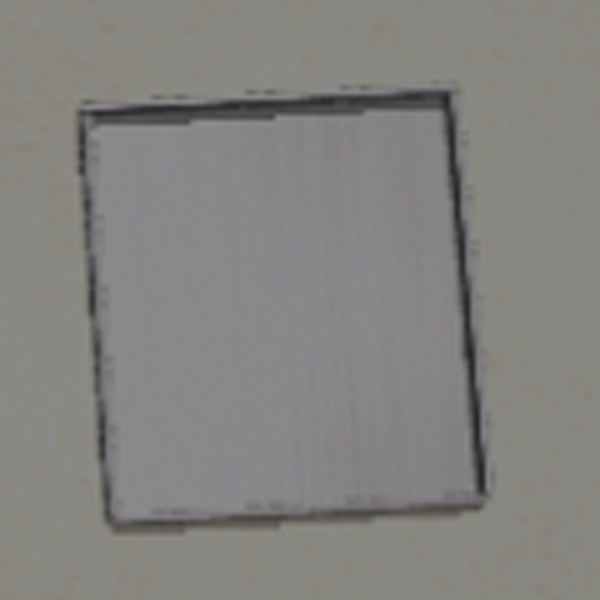

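View pics/topC.png

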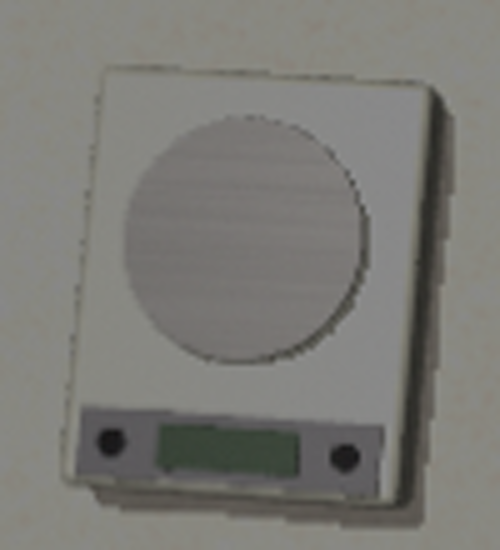

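View pics/scA.png

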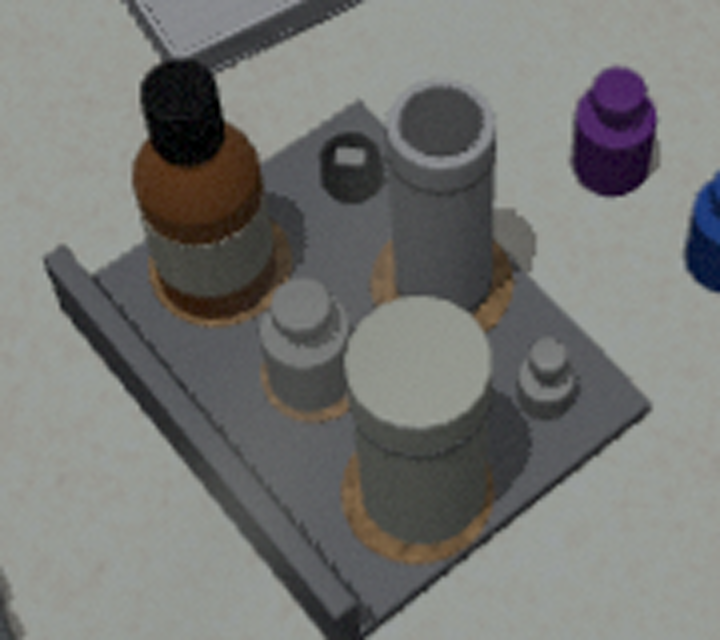

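The top crop shows the jar at about (171,235), bottle cap (522,147), can (380,370) and knob (353,220) in crop pixels. The front board corners are at (163,537) and (638,455). I'll convert these to world points.

```bash
python3 - <<'E'
from h import *
d=imaging.get_image("top"); s=imaging.get_image("scene")
def A(p): return (np.array(p,float)+.5)/5.6-.5+np.array([260,160])
def B(p): return (np.array(p,float)+.5)/5-.5+np.array([380,190])
def C(p): return (np.array(p,float)+.5)/5-.5+np.array([155,195])
def S(p): return (np.array(p,float)+.5)/4-.5+np.array([190,200])
w=lambda p,z,dd=d: plane(dd,p,z)[0][:2].round(4)
print("top: jar",w(A((171,235)),.137),"bottle",w(A((522,145)),.162),"can",w(A((380,371)),.147),"wt",w(A((353,220)),.080))
print("scn: jar",w(S((418,364)),.137,s),"bottle",w(S((178,84)),.162,s),"can",w(S((440,124)),.147,s),"wt",w(S((302,308)),.080,s))
print("pads top: ", )
fl=w(A((163,535)),.012);fr=w(A((638,452)),.012)
bl=w(A((85,132)),.050);br=w(A((572,45)),.050)
print("board",fl,fr,bl,br,np.linalg.norm(fl-fr),np.linalg.norm(bl-br),np.linalg.norm(fl-bl))
ang=np.arctan2(*( (fl-fr)[::-1]))-np.pi/2; print("yaw",np.degrees(ang))
ang2=np.arctan2(*( (bl-br)[::-1]))-np.pi/2; print("yaw",np.degrees(ang2))
sfl=w(S((650,407)),.012,s); sfr=w(S((361,101)),.012,s); print("scene front corners",sfl,sfr)
T=[w(B(p),.025) for p in [(80,106),(454,90),(488,502),(110,522)]]
print("tray",T,np.mean(T,0),[np.linalg.norm(T[i]-T[i-1]) for i in range(4)])
u=T[0]-T[3]+T[1]-T[2]; print("tray yaw",np.degrees(np.arctan2(u[1],u[0])))
print("pan",w(C((245,239)),.062), w((412,402.5),.062,s))
x=ang
for a in (ang,ang2):
  R=np.array([[np.cos(a),-np.sin(a)],[np.sin(a),np.cos(a)]])
  f=(fl+fr)/2-R@np.array([-.11,0]); b=(bl+br)/2-R@np.array([.07,0]); print("org",f,b)
  for n,p in dict(L=(0,.075),R=(0,-.075),F=(-.075,0)).items(): print(n,(f+b)/2+R@np.array(p))
E
```

```text
top: jar [0.583  0.0701] bottle [ 0.6107 -0.0741] can [ 0.5224 -0.0146] wt [ 0.5998 -0.0035]
scn: jar [0.5818 0.0749] bottle [ 0.6082 -0.0749] can [ 0.5209 -0.0119] wt [0.5978 0.0008]
pads top: 
board [0.4734 0.0861] [ 0.5055 -0.1272] [0.6498 0.1153] [ 0.6833 -0.1017] 0.21570187759961662 0.21957060367908998 0.17880044742673332
yaw 8.558347648708164
yaw 8.775921148130484
scene front corners [0.4724 0.0924] [ 0.5033 -0.1238]
tray [array([ 0.5768, -0.1841]), array([ 0.5804, -0.3724]), array([ 0.3741, -0.3771]), array([ 0.3693, -0.1906])] [ 0.47515 -0.28105] [np.float64(0.20760178226595258), np.float64(0.18833441002642082), np.float64(0.20635353159081146), np.float64(0.1865617592112596)]
tray yaw 1.5504013953902853
pan [0.5038 0.2897] [0.505  0.2949]
org [ 0.59822513 -0.00418018] [ 0.59732946 -0.00361716]
L [0.58661606 0.07026619]
R [ 0.60893853 -0.07806353]
F [ 0.52361243 -0.01505991]
org [ 0.59816218 -0.00376724] [ 0.59736952 -0.00387994]
L [0.58632306 0.07029835]
R [ 0.60920864 -0.07794553]
F [ 0.52364391 -0.01526638]
```

```bash
python3 - <<'E'
from h import *
o,R=st(); print(R.round(3))
print("up",go(o["tool_pos"]+[0,0,.1]),"bottle hover",go([.6095,-.0745,.30]))
print("jaw yaw",np.degrees(np.arctan2(R[1,2],R[0,2])))
E
```

```text
[[-0.     0.966  0.257]
 [ 0.     0.257 -0.966]
 [-1.     0.    -0.   ]]
up [-0.1  0.  -0. ] bottle hover [-0.094   0.5699 -0.3963]
jaw yaw -75.11411582020689
```

The jaws already point roughly along the board's y axis, so no turns are needed. First I'll go to a hover where the wrist camera sees the whole board.

```bash
python3 -m jog '[[[-0.05,0.045,-0.03,0,-1],[-0.1,0.09,-0.07,0,-1],[-0.12,0.13,-0.1,0,-1],[-0.12,0.17,-0.14,0,-1],[-0.12,0.21,-0.17,0,-1],[-0.12,0.25,-0.2,0,-1],[-0.12,0.29,-0.24,0,-1],[-0.12,0.33,-0.27,0,-1],[-0.12,0.37,-0.31,0,-1],[-0.12,0.41,-0.35,0,-1],[-0.12,0.45,-0.38,0,-1],[-0.12,0.49,-0.41,0,-1]]]'
python3 - <<'E'
from h import *
print(go([.57,-.01,.33]), st()[0]["q"].round(2))
E
```

```text
t: 1.55
tool_pos: [0.4861, -0.1398, 0.3263]
tool_rot: [1.016, 1.32, -1.015]
contact_force: [-0.0, -0.5, 1.5]
opening: 0.0852
[-0.0036  0.1145 -0.1039] [-0.43 -0.28  1.72  0.    1.7   0.88]
```

```bash
python3 -m jog '[[[0,0.04,-0.03,0,-1],[0,0.08,-0.06,0,-1],[0,0.1145,-0.104,0,-1],[0,0.1145,-0.104,0,-1],[0,0.1145,-0.104,0,-1]]]'
python3 - <<'E'
from h import *
d=imaging.get_image("wrist"); save(d,"w1.png"); print(st()[0]["tool_pos"])
np.save("w1.npy",d,allow_pickle=True)
E
```

```text
t: 2.05
tool_pos: [0.5702, -0.0085, 0.326]
tool_rot: [1.013, 1.322, -1.013]
contact_force: [-1.0, -0.3, 0.5]
opening: 0.0854
[ 0.56989684 -0.00981974  0.32621529]
```

View pics/w1.png

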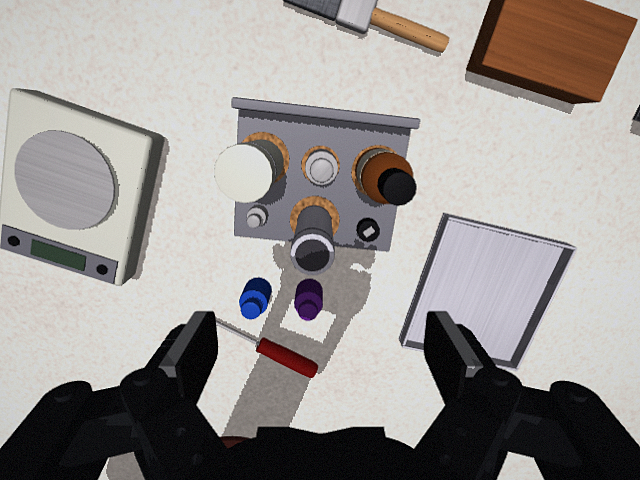

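The wrist view shows the whole board: jar lid (243,173), cap (397,187), can (313,254), knob (321,169), with the pan and tray also in view. I'll zoom in for better pixel positions.

```bash
python3 - <<'E'
from h import *
d=np.load("w1.npy",allow_pickle=True).item()
save(d,"w1b.png",(205,85,435,285),3.4)
save(d,"w1c.png",(395,205,585,375),4)
E
```

```text
(no output)
```

View pics/w1b.png

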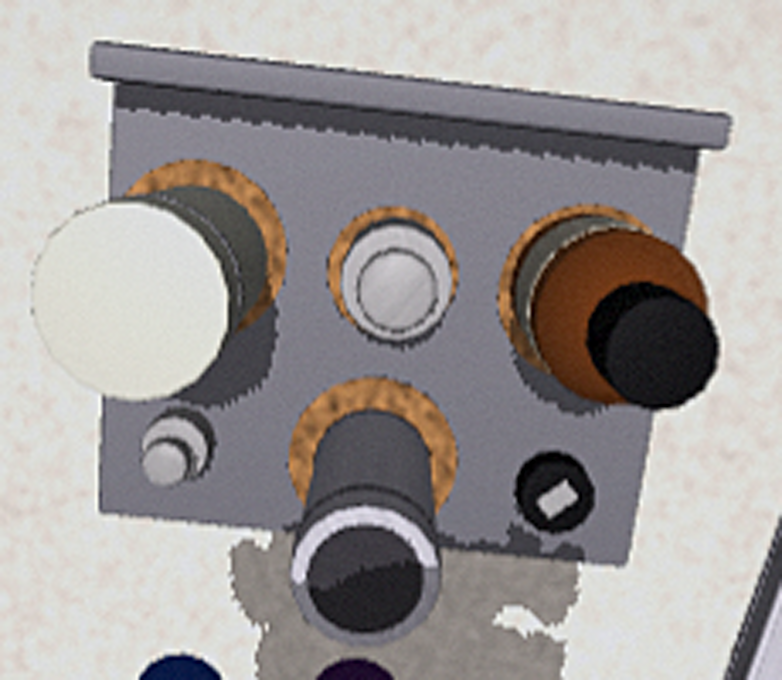

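View pics/w1c.png

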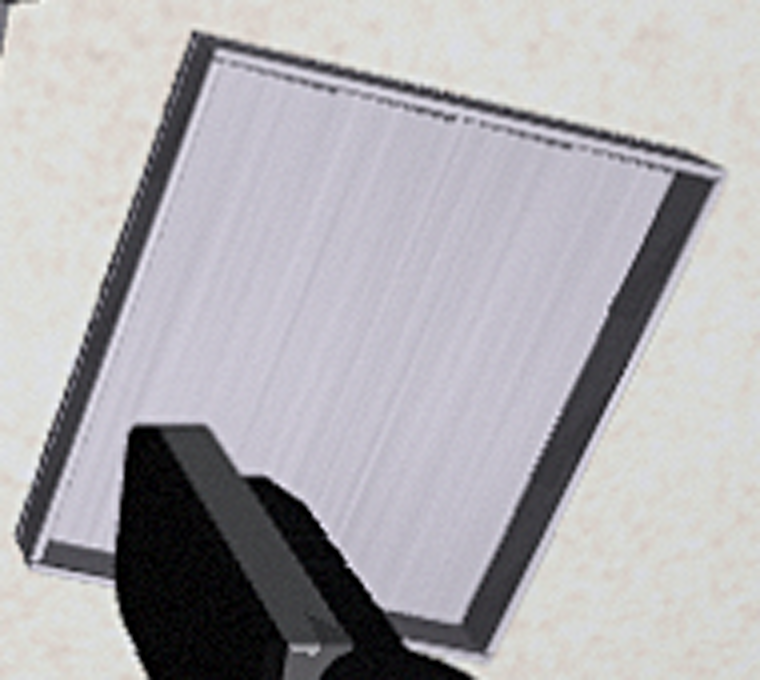

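```bash
python3 - <<'E'
from h import *
d=np.load("w1.npy",allow_pickle=True).item()
A=lambda p:(np.array(p,float)+.5)/3.4-.5+np.array([205,85])
B=lambda p:(np.array(p,float)+.5)/4-.5+np.array([395,205])
w=lambda p,z: plane(d,p,z)[0][:2].round(4)
print("jar",w(A((130,301)),.137),"bottle",w(A((661,346)),.162),"can",w(A((366,575)),.147),"wt",w(A((397,290)),.08))
print("padF",w(A((373,462)),.012))
fl=w(A((100,510)),.012);fr=w(A((627,564)),.012);bl=w(A((92,42)),.05);br=w(A((730,115)),.05)
print(fl,fr,bl,br,np.linalg.norm(fl-fr),np.linalg.norm(bl-br),np.linalg.norm(fl-bl))
for a,b in((fl,fr),(bl,br)): print(np.degrees(np.arctan2(*((a-b)[::-1])))-90)
a=np.radians(8.65);R=np.array([[np.cos(a),-np.sin(a)],[np.sin(a),np.cos(a)]])
f=(fl+fr)/2-R@np.array([-.11,0]); b=(bl+br)/2-R@np.array([.07,0]); print("org",f,b); o=(f+b)/2
for n,p in dict(L=(0,.075),R=(0,-.075),F=(-.075,0)).items(): print(n,o+R@np.array(p))
print("pan",w((65.5,180),.062))
T=[w(B(p),.025) for p in [(200,40),(722,172),(490,660),(30,566)]]; print("tray",T,np.mean(T,0))
print("hover bottle",go([.609,-.0745,.30]))
E
```

```text
jar [0.5833 0.0718] bottle [ 0.6131 -0.0736] can [ 0.5232 -0.0142] wt [ 0.5993 -0.0037]
padF [ 0.5223 -0.0146]
[0.4738 0.0883] [ 0.5072 -0.1277] [0.6491 0.1158] [ 0.6826 -0.0995] 0.21856706064729883 0.21789066065345708 0.1774439066296727
8.790009031138084
8.844124175408112
org [ 0.59924881 -0.0031562 ] [ 0.59664621 -0.00237787]
L [0.58666765 0.07137988]
R [ 0.60922737 -0.07691395]
F [ 0.5238006 -0.0140469]
pan [0.5071 0.2892]
tray [array([ 0.5785, -0.1797]), array([ 0.5817, -0.3726]), array([ 0.3753, -0.3801]), array([ 0.3703, -0.1918])] [ 0.47645 -0.28105]
hover bottle [0.0263 0.0211 0.0726]
```

```bash
python3 -m jog '[[[0,0.011,0.037,0,-1],[0,0.023,0.073,0,-1],[0.04,0.023,0.073,0,-1],[0.08,0.023,0.073,0,-1],[0.12,0.023,0.073,0,-1],[0.15,0.023,0.073,0,-1],[0.15,0.023,0.073,0,-1]]]'
python3 - <<'E'
from h import *
d=imaging.get_image("wrist"); save(d,"w2.png"); print(go([.611,-.0745,.13]))
E
```

```text
t: 2.8
tool_pos: [0.6068, -0.0757, 0.1703]
tool_rot: [1.014, 1.329, -1.022]
contact_force: [-0.8, 0.8, -0.7]
opening: 0.085
[ 0.044   0.0026 -0.0007]
```

View pics/w2.png

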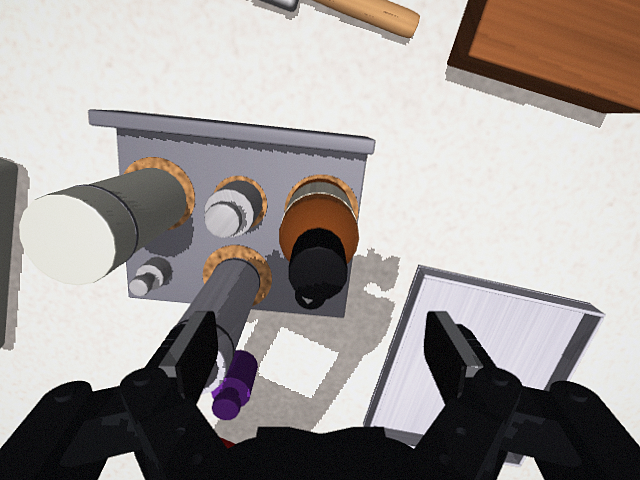

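The jaws bracket the cap at (318,270) and the can clears the left finger. Now I go down and grip.

```bash
python3 -m jog '[[[0.02,0.003,-0.001,0,-1],[0.044,0.003,-0.001,0,-1],[0.044,0.003,-0.001,0,-0.5],[0.044,0.003,-0.001,0,0],[0.044,0.003,-0.001,0,0.5],[0.044,0.003,-0.001,0,1],[0.044,0.003,-0.001,0,1],[0.044,0.003,-0.001,0,1],[0.044,0.003,-0.001,0,1],[0.044,0.003,-0.001,0,1]]]' 50
python3 - <<'E'
from h import *
d=imaging.get_image("wrist"); save(d,"w3.png"); print(st()[0]["tool_pos"])
E
```

```text
t: 3.85
tool_pos: [0.613, -0.0743, 0.1331]
tool_rot: [1.016, 1.32, -1.017]
contact_force: [-0.4, 0.7, 6.7]
opening: 0.0276
[ 0.61299171 -0.07431593  0.13308616]
```

View pics/w3.png

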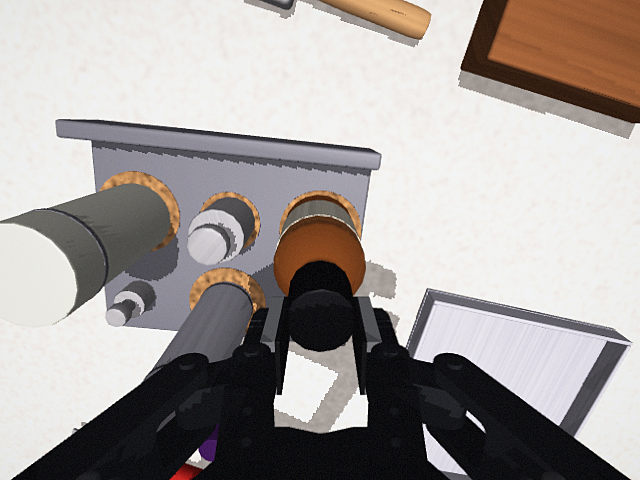

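```bash
python3 -m jog '[[[0,0,0,0,1],[0,0,0,0,1]]]'
python3 - <<'E'
from h import *
d=imaging.get_image("wrist"); save(d,"w4.png",(220,230,420,380),4); o=st()[0]; print(o["opening"],o["contact_force"],o["wrist_torque"])
s=imaging.get_image("scene"); save(s,"s4.png",(170,150,350,350),4)
E
```

```text
t: 4.1
tool_pos: [0.613, -0.0743, 0.1332]
tool_rot: [1.016, 1.32, -1.017]
contact_force: [-0.3, 0.9, 3.9]
opening: 0.0276
0.02775613273826218 [ 0.04841295 -0.27695788  0.18756328] [ 0.10655165 -0.06990549  0.02601492]
```

View pics/w4.png

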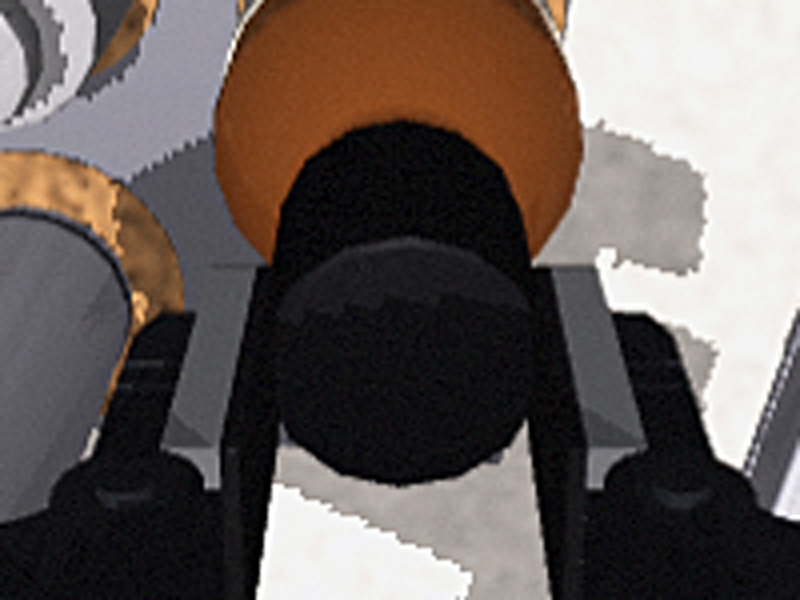

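View pics/s4.png

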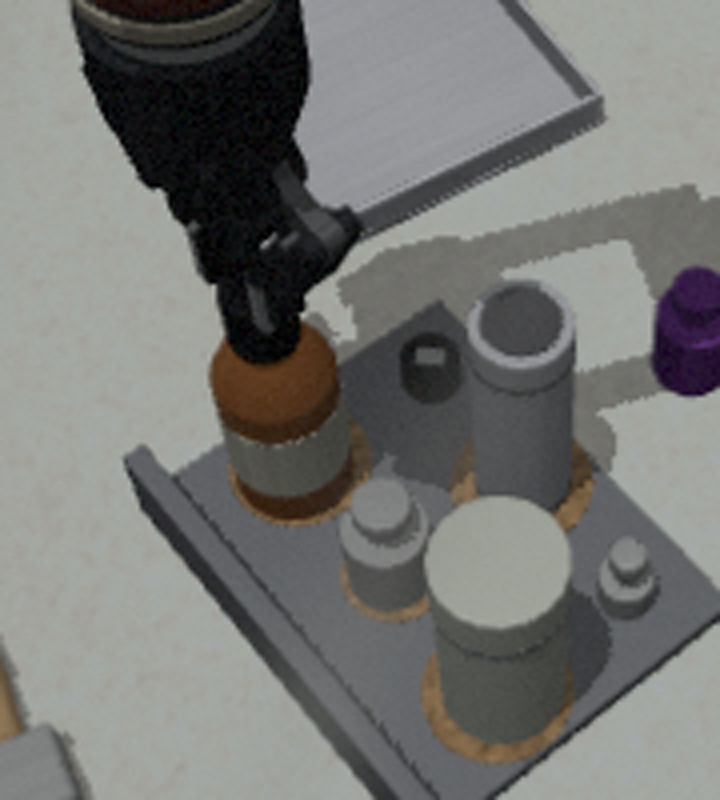

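The cap is centred between the pads and the bottle is upright. I lift and carry it to the tray.

```bash
python3 -m jog '[[[-0.01,0,0,0,1],[-0.03,0,0,0,1],[-0.055,0,0,0,1],[-0.08,0,0,0,1],[-0.105,0,0,0,1],[-0.13,0,0,0,1],[-0.145,0,0,0,1],[-0.15,0,0,0,1],[-0.15,0,0,0,1]]]'
python3 - <<'E'
from h import *
d=imaging.get_image("wrist"); save(d,"w5.png");print(go([.53,-.33,.283]),st()[0]["opening"])
E
```

```text
t: 5.1
tool_pos: [0.6131, -0.0742, 0.2834]
tool_rot: [1.016, 1.319, -1.017]
contact_force: [-0.7, -0.4, -3.2]
opening: 0.028
[-0.0007 -0.1453  0.2263] 0.02815918027233691
```

View pics/w5.png

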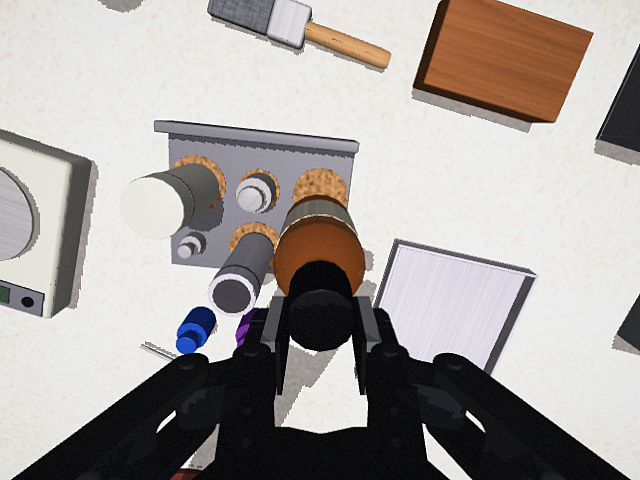

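The bottle is in hand and its pad at (320,185) is empty. Next I carry it over the tray.

```bash
python3 -m jog '[[[0,-0.006,0.01,0,1],[0,-0.019,0.03,0,1],[0,-0.035,0.055,0,1],[0,-0.054,0.084,0,1],[0,-0.074,0.115,0,1],[0,-0.093,0.145,0,1],[0,-0.112,0.175,0,1],[0,-0.128,0.2,0,1],[0,-0.139,0.217,0,1],[0,-0.145,0.226,0,1],[0,-0.145,0.226,0,1],[0,-0.145,0.226,0,1]]]'
python3 - <<'E'
from h import *
d=imaging.get_image("top"); save(d,"t6.png",(380,170,520,310),4);print(go([.53,-.33,.125]),st()[0]["opening"])
E
```

```text
t: 6.35
tool_pos: [0.5301, -0.3291, 0.2815]
tool_rot: [1.017, 1.323, -1.017]
contact_force: [0.3, 0.7, -2.6]
opening: 0.0274
[ 0.1568 -0.0006  0.0013] 0.027817808581165827
```

View pics/t6.png

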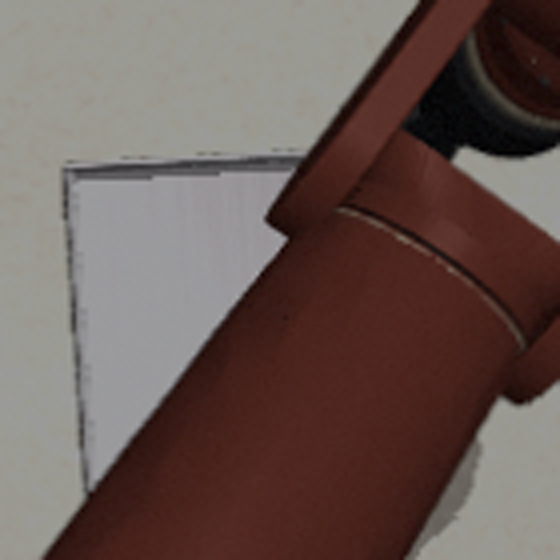

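The arm hides the tray from the top camera. The calibrated numbers fit, so I lower by 150 mm, then in small steps.

```bash
python3 -m jog '[[[0.015,0,0,0,1],[0.04,0,0,0,1],[0.065,0,0,0,1],[0.09,0,0,0,1],[0.115,0,0,0,1],[0.135,0,0,0,1],[0.146,0,0.001,0,1],[0.15,0,0.001,0,1],[0.152,0,0.001,0,1],[0.152,0,0.001,0,1]]]'
python3 - <<'E'
from h import *
d=imaging.get_image("wrist"); save(d,"w7.png");print(go([.53,-.33,.125]),st()[0]["opening"],st()[0]["contact_force"])
E
```

```text
t: 7.4
tool_pos: [0.5311, -0.3298, 0.1308]
tool_rot: [1.015, 1.321, -1.016]
contact_force: [-0.3, -0.2, -3.1]
opening: 0.0281
[ 0.0062 -0.0011 -0.0003] 0.02824147173535253 [-0.92023832  0.5203189  -2.2268917 ]
```

View pics/w7.png

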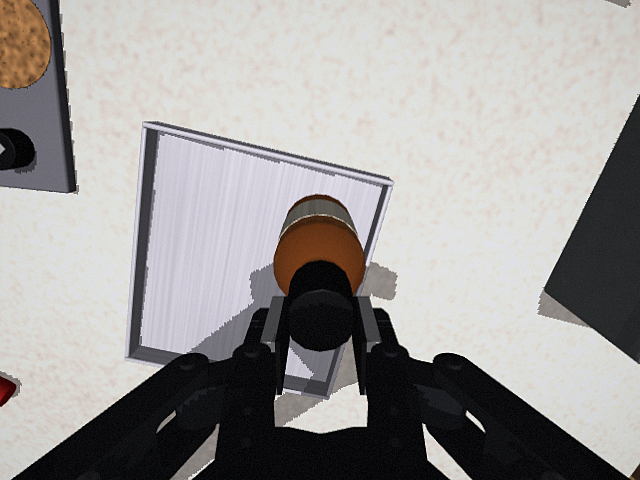

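The bottle is over the tray, inside the right wall at (380,230). I lower the last millimetres while watching the force.

```bash
python3 -m jog '[[[0.002,0,0,0,1],[0.004,0,0,0,1],[0.0055,0,0,0,1],[0.0055,0,0,0,1]]]'; python3 -m jog '[[[0.001,0,0,0,1],[0.002,0,0,0,1],[0.002,0,0,0,1]]]'
```

```text
t: 7.85
tool_pos: [0.531, -0.3299, 0.1254]
tool_rot: [1.016, 1.321, -1.016]
contact_force: [-0.3, -0.4, -2.9]
opening: 0.0277
t: 8.15
tool_pos: [0.5319, -0.3304, 0.1253]
tool_rot: [1.015, 1.319, -1.015]
contact_force: [-1.3, 0.7, 5.2]
opening: 0.0277
```

Contact: the force rose from -2.9 to +5 N. I open gently and retreat.

```bash
python3 -m jog '[[[0,0,0,0,0.4],[0,0,0,0,0.2],[0,0,0,0,0],[0,0,0,0,-0.3],[0,0,0,0,-0.6],[0,0,0,0,-0.6],[-0.02,0,0,0,-0.6],[-0.05,0,0,0,-0.6],[-0.09,0,0,0,-0.6],[-0.13,0,0,0,-1],[-0.17,0,0,0,-1],[-0.17,0,0,0,-1]]]'
python3 - <<'E'
from h import *
d=imaging.get_image("wrist"); save(d,"w8.png");print(go([.5225,-.0138,.296]))
s=imaging.get_image("scene"); save(s,"s8.png",(170,100,350,260),4)
E
```

```text
t: 9.35
tool_pos: [0.5339, -0.332, 0.3041]
tool_rot: [1.013, 1.305, -1.014]
contact_force: [-0.3, -0.0, 1.5]
opening: 0.0854
[ 0.0021  0.0714 -0.3095]
```

View pics/w8.png

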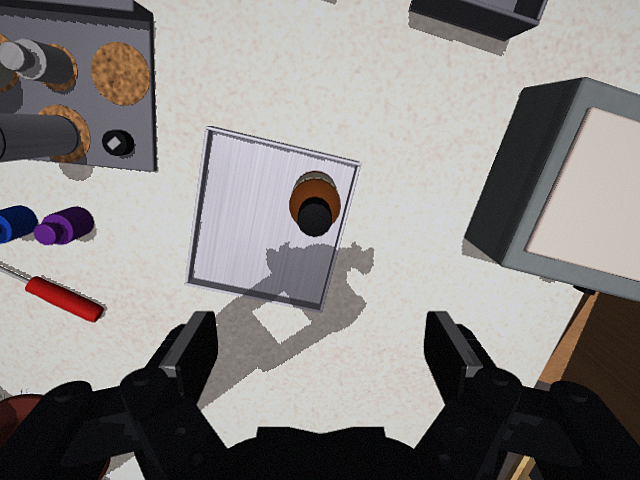

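View pics/s8.png

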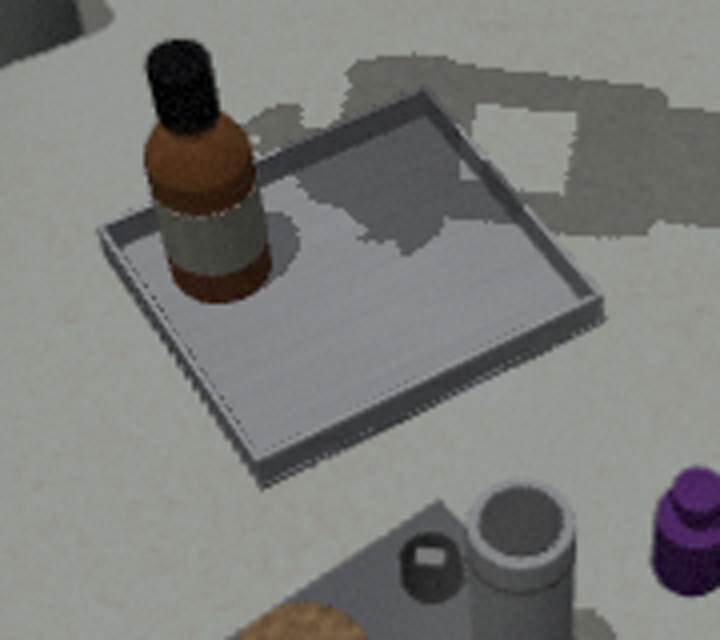

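The bottle stands upright in the tray at wrist pixel (315,205). The can is next.

```bash
python3 -m jog '[[[0,0.007,-0.03,0,-1],[0,0.016,-0.07,0,-1],[0,0.027,-0.115,0,-1],[0,0.037,-0.16,0,-1],[0,0.047,-0.205,0,-1],[0,0.058,-0.25,0,-1],[0,0.068,-0.29,0,-1],[0,0.071,-0.309,0,-1],[0.04,0.071,-0.309,0,-1],[0.08,0.071,-0.309,0,-1],[0.12,0.071,-0.309,0,-1],[0.13,0.071,-0.309,0,-1]]]'
python3 - <<'E'
from h import *
d=imaging.get_image("wrist"); save(d,"w9.png");print(go([.5225,-.0138,.105]))
E
```

```text
t: 10.65
tool_pos: [0.5171, -0.0132, 0.1579]
tool_rot: [1.011, 1.327, -1.022]
contact_force: [-0.3, -0.2, -0.5]
opening: 0.0854
[0.054  0.0048 0.0016]
```

View pics/w9.png

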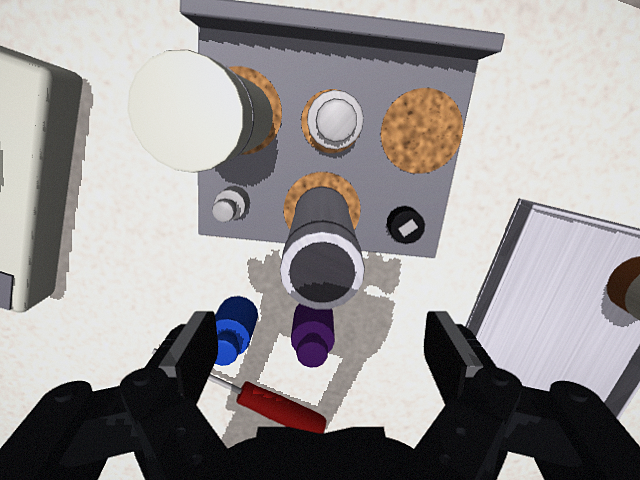

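The can top at (321,271) sits between the fingers, and the bottle's empty pad at (421,131) is clear, so I'll measure it for the return.

```bash
python3 - <<'E'
from h import *
d=imaging.get_image("wrist")
im=d["color"]; hsv=cv2.cvtColor(im,cv2.COLOR_RGB2HSV)
m=cv2.inRange(hsv,(5,80,80),(25,255,255)); n,l,s,c=cv2.connectedComponentsWithStats(m)
for i in range(1,n):
    if s[i,4]>300:
        cnt=max(cv2.findContours((l==i).astype(np.uint8),0,2)[0],key=len); e=cv2.fitEllipse(cnt)
        print(s[i],e[0],plane(d,[e[0]],.012)[0].round(4))
print("can",plane(d,[(321,270.5)],.147)[0].round(4)); print(go([.5225,-.0138,.105]))
E
python3 -m jog '[[[0.025,0.003,0.001,0,-1],[0.05,0.004,0.001,0,-1],[0.053,0.004,0.001,0,-1],[0.053,0.004,0.001,0,0],[0.053,0.004,0.001,0,1],[0.053,0.004,0.001,0,1],[0.053,0.004,0.001,0,1],[0.053,0.004,0.001,0,1],[0.053,0.004,0.001,0,1],[0.053,0.004,0.001,0,1]]]' 50
```

```text
[229  68  52  84 987] (236.54135131835938, 115.18853759765625) [0.583  0.0737 0.012 ]
[ 380   89   82   85 5433] (420.2507019042969, 131.31930541992188) [ 0.6096 -0.0766  0.012 ]
[301  90  54  64 485] (333.0694274902344, 120.83075714111328) [ 0.599  -0.0042  0.012 ]
[ 283  173   77   57 1627] (321.0790710449219, 212.9522247314453) [ 0.5209 -0.0147  0.012 ]
can [ 0.523  -0.0137  0.147 ]
[0.0574 0.0029 0.0007]
t: 11.75
tool_pos: [0.5255, -0.0139, 0.1123]
tool_rot: [1.015, 1.317, -1.016]
contact_force: [-0.6, 0.7, 5.6]
opening: 0.0434
```

```bash
python3 -m jog '[[[-0.01,0,0,0,1],[-0.03,0,0,0,1],[-0.055,0,0,0,1],[-0.08,0,0,0,1],[-0.105,0,0,0,1],[-0.13,0,0,0,1],[-0.145,0,0,0,1],[-0.15,0,0,0,1],[-0.15,0,0,0,1]]]'
python3 - <<'E'
from h import *
d=imaging.get_image("wrist"); save(d,"w10.png");print(go([.42,-.279,.262]),st()[0]["opening"])
E
```

```text
t: 12.65
tool_pos: [0.5252, -0.0136, 0.2626]
tool_rot: [1.015, 1.317, -1.016]
contact_force: [0.2, -0.1, -3.4]
opening: 0.0433
[-0.     -0.1694  0.2297] 0.043073770118932174
```

View pics/w10.png

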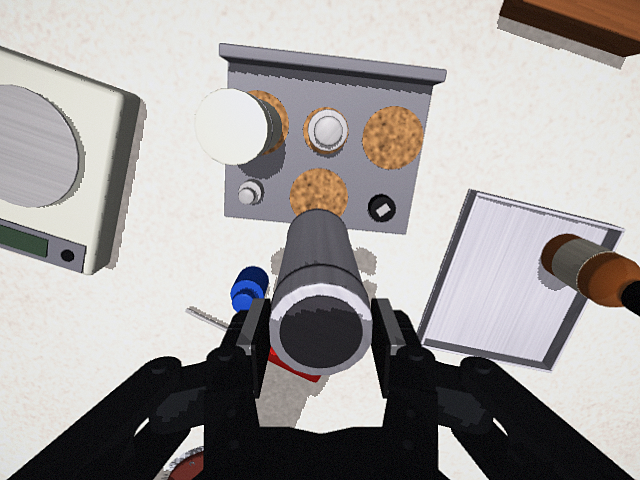

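The can is held, with its pad at (318,192) empty. Now to the near part of the tray.

```bash
python3 -m jog '[[[0,-0.007,0.01,0,1],[0,-0.022,0.03,0,1],[0,-0.04,0.055,0,1],[0,-0.062,0.084,0,1],[0,-0.085,0.115,0,1],[0,-0.107,0.145,0,1],[0,-0.129,0.175,0,1],[0,-0.149,0.202,0,1],[0,-0.162,0.22,0,1],[0,-0.169,0.23,0,1],[0,-0.169,0.23,0,1],[0,-0.169,0.23,0,1]]]'
python3 - <<'E'
from h import *
print(go([.42,-.279,.105]))
E
python3 -m jog '[[[0.015,0,0,0,1],[0.04,0,0,0,1],[0.065,0,0,0,1],[0.09,0,0,0,1],[0.115,0,0,0,1],[0.135,0,0,0,1],[0.146,0,0,0,1],[0.15,0,0,0,1],[0.15,0,0,0,1],[0.15,0,0,0,1]]]'
python3 - <<'E'
from h import *
d=imaging.get_image("wrist"); save(d,"w11.png");print(go([.42,-.279,.1043]))
E
```

```text
t: 13.9
tool_pos: [0.4203, -0.2786, 0.2613]
tool_rot: [1.015, 1.32, -1.016]
contact_force: [0.4, 0.3, -3.3]
opening: 0.0434
[ 0.1563 -0.0004  0.0002]
t: 14.9
tool_pos: [0.4211, -0.2791, 0.1125]
tool_rot: [1.014, 1.318, -1.016]
contact_force: [-0.2, -0.4, -2.4]
opening: 0.0434
[ 0.0084 -0.0011 -0.0006]
```

View pics/w11.png

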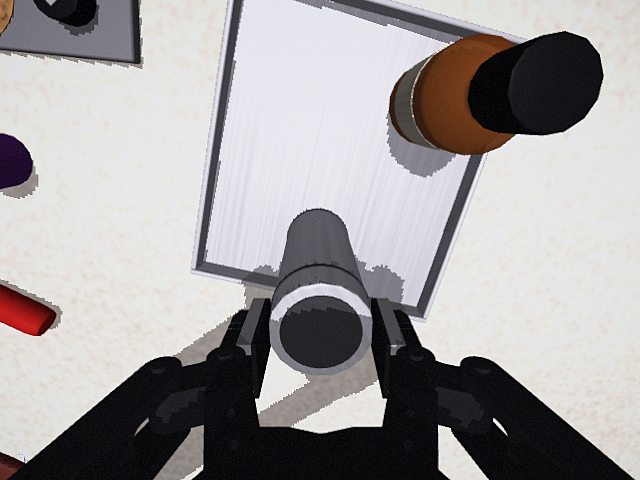

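```bash
python3 -m jog '[[[0.003,0,0,0,1],[0.006,0,0,0,1],[0.0075,0,0,0,1],[0.0085,0,0,0,1],[0.0085,0,0,0,1]]]'; python3 -m jog '[[[0.001,0,0,0,1],[0.001,0,0,0,1]]]'
```

```text
t: 15.45
tool_pos: [0.4213, -0.2793, 0.1045]
tool_rot: [1.015, 1.317, -1.016]
contact_force: [-0.7, 1.2, -2.1]
opening: 0.0433
t: 15.65
tool_pos: [0.4218, -0.2794, 0.1044]
tool_rot: [1.015, 1.317, -1.015]
contact_force: [-0.6, 1.9, 3.5]
opening: 0.0435
```

Contact. I release the can and rise.

```bash
python3 -m jog '[[[0,0,0,0,0.1],[0,0,0,0,-0.2],[0,0,0,0,-0.5],[0,0,0,0,-0.7],[0,0,0,0,-0.7],[0,0,0,0,-0.7],[-0.02,0,0,0,-0.7],[-0.05,0,0,0,-0.7],[-0.09,0,0,0,-1],[-0.13,0,0,0,-1],[-0.17,0,0,0,-1],[-0.17,0,0,0,-1]]]'
python3 - <<'E'
from h import *
d=imaging.get_image("wrist"); save(d,"w12.png");print(go([.583,.0715,.28]))
E
```

```text
t: 16.85
tool_pos: [0.4236, -0.281, 0.2823]
tool_rot: [1.012, 1.304, -1.014]
contact_force: [0.4, -0.5, -0.1]
opening: 0.0854
[-0.0026  0.2454 -0.2986]
```

View pics/w12.png

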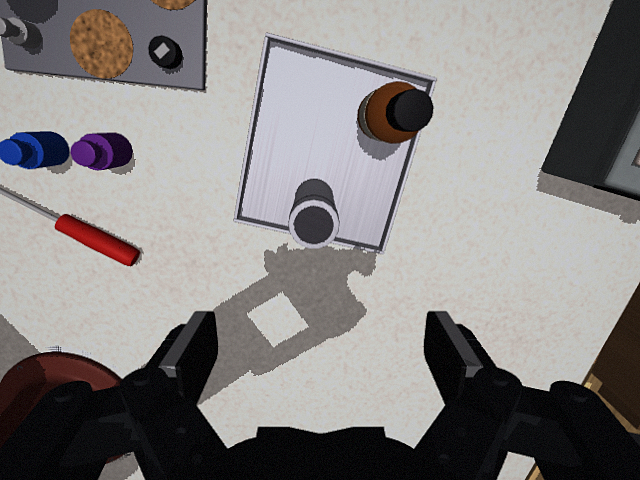

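The bottle (385,112) and the can (314,215) both stand in the tray. The jar is next.

```bash
python3 -m jog '[[[0,0.023,-0.028,0,-1],[0,0.051,-0.062,0,-1],[0,0.079,-0.096,0,-1],[0,0.107,-0.13,0,-1],[0,0.135,-0.164,0,-1],[0,0.163,-0.198,0,-1],[0,0.191,-0.232,0,-1],[0,0.218,-0.265,0,-1],[0,0.236,-0.287,0,-1],[0,0.245,-0.299,0,-1],[0,0.245,-0.299,0,-1],[0,0.245,-0.299,0,-1]]]'
python3 - <<'E'
from h import *
d=imaging.get_image("wrist"); save(d,"w13.png");print(go([.583,.0715,.10]))
im=d["color"]; hsv=cv2.cvtColor(im,cv2.COLOR_RGB2HSV)
m=cv2.inRange(hsv,(5,80,80),(25,255,255)); n,l,s,c=cv2.connectedComponentsWithStats(m)
for i in range(1,n):
    if s[i,4]>300:
        cnt=max(cv2.findContours((l==i).astype(np.uint8),0,2)[0],key=len); e=cv2.fitEllipse(cnt)
        print(s[i],e[0],plane(d,[e[0]],.012)[0].round(4))
E
```

```text
t: 18.1
tool_pos: [0.5821, 0.0709, 0.2765]
tool_rot: [1.012, 1.309, -1.016]
contact_force: [-0.2, -0.4, 0.1]
opening: 0.0854
[ 1.769e-01  1.000e-04 -2.600e-03]
[ 565    0   75  117 5895] (624.0706176757812, 57.66667556762695) [ 0.8157 -0.219   0.012 ]
[ 441   30   84   47 1613] (483.16064453125, 53.99150466918945) [ 0.7767 -0.0653  0.012 ]
[289 163  57  36 596] (316.7185363769531, 194.05722045898438) [0.5816 0.0709 0.012 ]
[ 412  176   56   55 2373] (439.4342346191406, 202.9119415283203) [ 0.6091 -0.0767  0.012 ]
[ 344  230   53   50 1878] (370.4151306152344, 254.20849609375) [ 0.5242 -0.0147  0.012 ]
[625 321  15  38 420] (637.718994140625, 339.1329650878906) [ 0.4972 -0.4216  0.012 ]
```

View pics/w13.png

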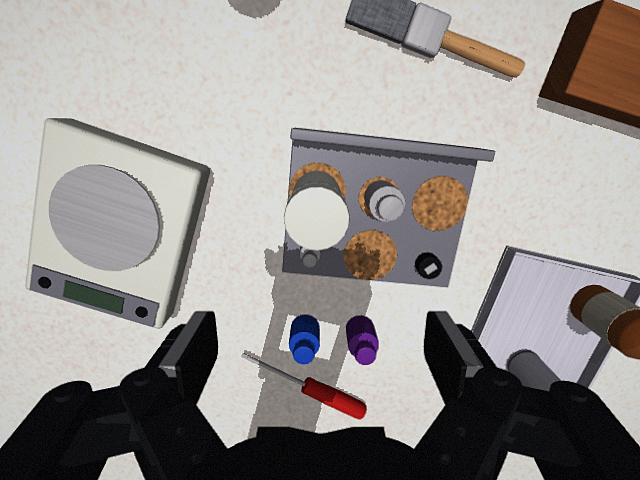

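The jar lid is at (317,218) between the fingers, and both empty pads agree with the board geometry. Next I measure the lid and then descend.

```bash
python3 - <<'E'
from h import *
d=imaging.get_image("wrist"); im=d["color"]
hsv=cv2.cvtColor(im,cv2.COLOR_RGB2HSV)
m=cv2.inRange(hsv,(0,0,185),(179,60,255)); m[:, :282]=0; m[:,352:]=0; m[:182]=0; m[255:]=0
n,l,s,c=cv2.connectedComponentsWithStats(m); i=1+np.argmax(s[1:,4])
cnt=max(cv2.findContours((l==i).astype(np.uint8),0,2)[0],key=len); e=cv2.fitEllipse(cnt); print(e,plane(d,[e[0]],.137)[0].round(4))
print("pan",plane(d,[(105,217.5)],.062)[0].round(4))
print(go([.583,.0715,.137]))
E
python3 -m jog '[[[0.04,0,-0.001,0,-1],[0.08,0,-0.001,0,-1],[0.11,0,-0.002,0,-1],[0.12,0,-0.002,0,-1],[0.12,0,-0.002,0,-1]]]'
python3 - <<'E'
from h import *
d=imaging.get_image("wrist"); save(d,"w14.png");print(go([.583,.0715,.10]))
E
```

```text
((313.8653564453125, 217.88409423828125), (63.979644775390625, 67.06402587890625), 103.1718521118164) [0.5831 0.0737 0.137 ]
pan [0.5079 0.2895 0.062 ]
[ 0.1402  0.0002 -0.0024]
t: 18.7
tool_pos: [0.5815, 0.0703, 0.1556]
tool_rot: [1.014, 1.31, -1.019]
contact_force: [-1.7, -0.3, -0.3]
opening: 0.0852
[ 0.0578 -0.     -0.0015]
```

View pics/w14.png

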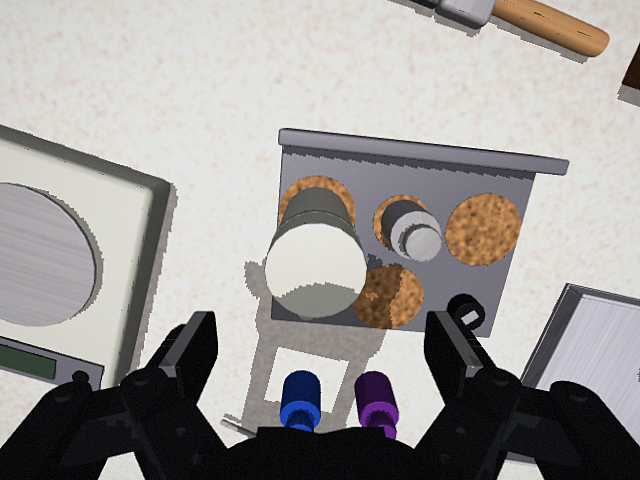

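```bash
python3 -m jog '[[[0.025,0,-0.002,0,-1],[0.05,0,-0.002,0,-1],[0.057,0,-0.002,0,-1],[0.057,0,-0.002,0,-0.7],[0.057,0,-0.002,0,-0.2],[0.057,0,-0.002,0,1],[0.057,0,-0.002,0,1],[0.057,0,-0.002,0,1],[0.057,0,-0.002,0,1],[0.057,0,-0.002,0,1]]]' 50
python3 -m jog '[[[-0.01,0,0,0,1],[-0.03,0,0,0,1],[-0.055,0,0,0,1],[-0.085,0,0,0,1],[-0.115,0,0,0,1],[-0.14,0,0,0,1],[-0.155,0,0,0,1],[-0.16,0,0,0,1],[-0.16,0,0,0,1]]]'
python3 - <<'E'
from h import *
d=imaging.get_image("wrist"); save(d,"w15.png");print(go([.53,-.225,.262]))
E
```

```text
t: 19.75
tool_pos: [0.5849, 0.0721, 0.1041]
tool_rot: [1.017, 1.303, -1.014]
contact_force: [-1.4, 1.0, 6.0]
opening: 0.0538
t: 20.65
tool_pos: [0.5827, 0.0734, 0.2642]
tool_rot: [1.017, 1.303, -1.014]
contact_force: [-0.0, -0.1, -3.7]
opening: 0.0542
[ 0.0028 -0.1264  0.2753]
```

View pics/w15.png

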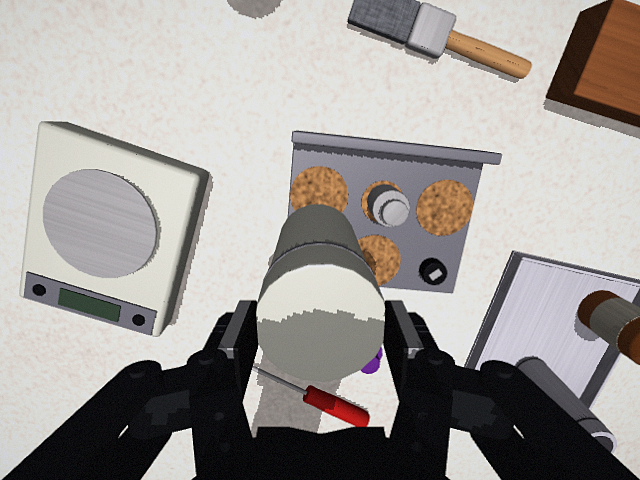

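The jar is held level. I carry it to the tray's free corner.

```bash
python3 -m jog '[[[0,-0.005,0.011,0,1],[0,-0.014,0.031,0,1],[0,-0.028,0.06,0,1],[0,-0.043,0.093,0,1],[0,-0.058,0.127,0,1],[0,-0.074,0.162,0,1],[0,-0.09,0.196,0,1],[0,-0.105,0.229,0,1],[0,-0.117,0.255,0,1],[0,-0.124,0.27,0,1],[0,-0.126,0.275,0,1],[0,-0.126,0.275,0,1]]]'
python3 - <<'E'
from h import *
print(go([.53,-.225,.0961]))
E
python3 -m jog '[[[0.015,0,0,0,1],[0.04,0,0,0,1],[0.065,0,0,0,1],[0.09,0,0,0,1],[0.115,0,0,0,1],[0.135,0,0,0,1],[0.148,0,0,0,1],[0.155,0,0,0,1],[0.155,0,0,0,1],[0.155,0,0,0,1]]]'
python3 - <<'E'
from h import *
d=imaging.get_image("wrist"); save(d,"w16.png");print(go([.53,-.225,.0961]))
E
```

```text
t: 21.9
tool_pos: [0.5299, -0.2246, 0.2639]
tool_rot: [1.017, 1.306, -1.015]
contact_force: [-0.4, -0.3, -1.9]
opening: 0.0542
[ 0.1678 -0.0015 -0.0012]
t: 22.9
tool_pos: [0.5323, -0.2258, 0.1099]
tool_rot: [1.017, 1.305, -1.015]
contact_force: [1.0, -0.2, -3.2]
opening: 0.0542
[ 0.0142 -0.0023 -0.0018]
```

View pics/w16.png

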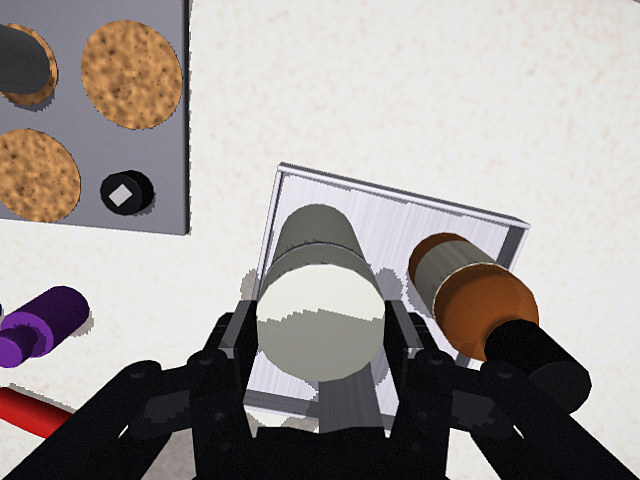

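The jar is inside the tray with clearance to the bottle at (470,290). I lower the remaining 14 mm.

```bash
python3 -m jog '[[[0.004,0,0,0,1],[0.008,0,0,0,1],[0.012,0,0,0,1],[0.014,0,0,0,1],[0.014,0,0,0,1]]]'; python3 -m jog '[[[0.001,0,0,0,1],[0.0015,0,0,0,1],[0.0015,0,0,0,1]]]'
```

```text
t: 23.45
tool_pos: [0.5328, -0.2262, 0.0963]
tool_rot: [1.017, 1.304, -1.015]
contact_force: [0.2, -1.0, -3.0]
opening: 0.0544
t: 23.75
tool_pos: [0.5335, -0.2262, 0.0962]
tool_rot: [1.017, 1.302, -1.014]
contact_force: [-2.2, 2.8, 4.1]
opening: 0.0541
```

```bash
python3 -m jog '[[[0,0,0,0,-0.3],[0,0,0,0,-0.5],[0,0,0,0,-0.7],[0,0,0,0,-0.8],[0,0,0,0,-0.8],[0,0,0,0,-0.8],[-0.02,0,0,0,-0.8],[-0.05,0,0,0,-0.8],[-0.09,0,0,0,-1],[-0.13,0,0,0,-1],[-0.17,0,0,0,-1],[-0.17,0,0,0,-1]]]'
python3 - <<'E'
from h import *
d=imaging.get_image("wrist"); save(d,"w17.png");print(go([.599,-.0035,.24]))
s=imaging.get_image("scene"); save(s,"s17.png",(170,100,370,350),2.4)
E
```

```text
t: 24.95
tool_pos: [0.5339, -0.2264, 0.2746]
tool_rot: [1.017, 1.289, -1.01]
contact_force: [-0.7, -0.4, 0.5]
opening: 0.0856
[ 0.0295  0.12   -0.1987]
```

View pics/w17.png

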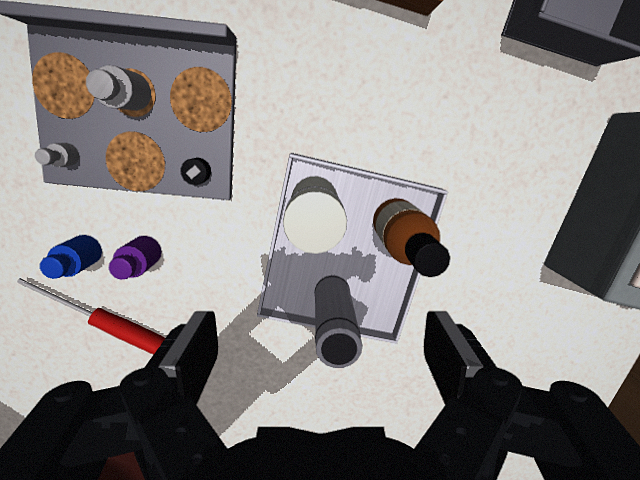

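View pics/s17.png

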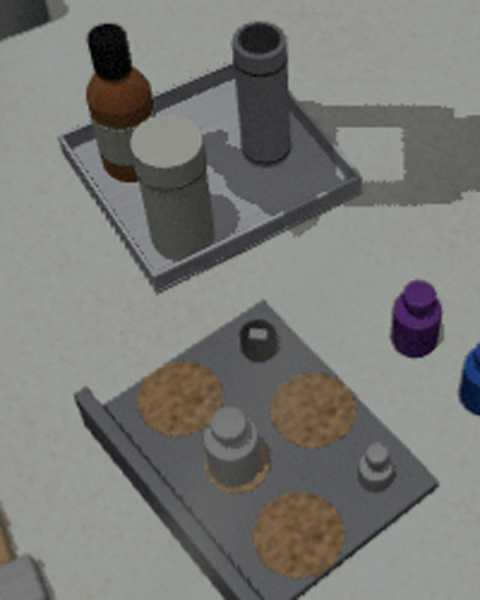

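All three containers stand in the tray: jar (315,220), bottle (410,235), can (337,320) in the wrist view. Now the big weight.

```bash
python3 -m jog '[[[0,0.015,-0.025,0,-1],[0,0.036,-0.06,0,-1],[0,0.06,-0.1,0,-1],[0,0.085,-0.14,0,-1],[0,0.106,-0.175,0,-1],[0,0.12,-0.199,0,-1],[0.03,0.12,-0.199,0,-1],[0.07,0.12,-0.199,0,-1],[0.1,0.12,-0.199,0,-1],[0.11,0.12,-0.199,0,-1],[0.11,0.12,-0.199,0,-1]]]'
python3 - <<'E'
from h import *
d=imaging.get_image("wrist"); save(d,"w18.png");print(go([.599,-.0035,.03]))
o,R=st(); print(R.round(3))
E
```

```text
t: 26.15
tool_pos: [0.5969, -0.0031, 0.153]
tool_rot: [1.015, 1.305, -1.016]
contact_force: [-0.2, 0.6, 0.3]
opening: 0.0855
[ 0.1257 -0.0011 -0.0013]
[[ 0.015  0.967  0.254]
 [-0.01   0.254 -0.967]
 [-1.     0.012  0.013]]
```

View pics/w18.png

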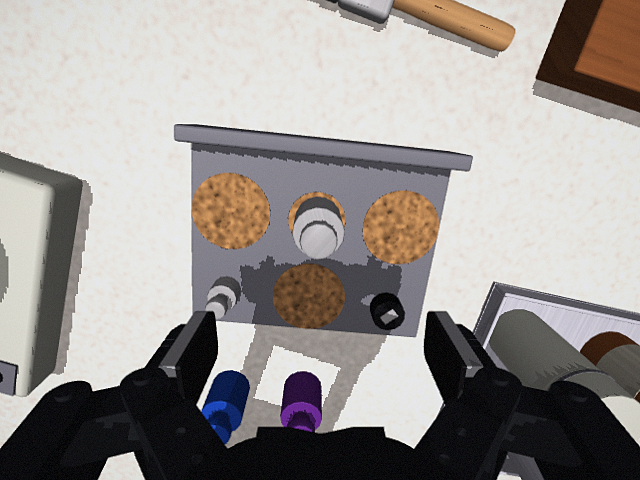

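Knob at (318,238) is centred between the jaws. Pads are visible too. I descend and grip the weight's body.

```bash
python3 - <<'E'
from h import *
d=imaging.get_image("wrist")
hsv=cv2.cvtColor(d["color"],cv2.COLOR_RGB2HSV)
m=cv2.inRange(hsv,(5,80,50),(25,255,255)); n,l,s,c=cv2.connectedComponentsWithStats(m)
for i in range(1,n):
    if s[i,4]>1000 and s[i,1]>150:
        cnt=max(cv2.findContours((l==i).astype(np.uint8),0,2)[0],key=len); e=cv2.fitEllipse(cnt)
        print(e[0],plane(d,[e[0]],.012)[0].round(4))
print("wt",plane(d,[(318,238)],.08)[0].round(4))
E
python3 -m jog '[[[0.03,0,-0.001,0,-1],[0.065,-0.001,-0.001,0,-1],[0.1,-0.001,-0.001,0,-1],[0.12,-0.001,-0.001,0,-1],[0.125,-0.001,-0.001,0,-1],[0.125,-0.001,-0.001,0,-1],[0.125,-0.001,-0.001,0,0],[0.125,-0.001,-0.001,0,1],[0.125,-0.001,-0.001,0,1],[0.125,-0.001,-0.001,0,1],[0.125,-0.001,-0.001,0,1],[0.125,-0.001,-0.001,0,1]]]' 60
python3 -m jog '[[[-0.01,0,0,0,1],[-0.03,0,0,0,1],[-0.055,0,0,0,1],[-0.08,0,0,0,1],[-0.105,0,0,0,1],[-0.13,0,0,0,1],[-0.145,0,0,0,1],[-0.15,0,0,0,1],[-0.15,0,0,0,1]]]'
python3 - <<'E'
from h import *
d=imaging.get_image("wrist"); save(d,"w19.png");print(go([.507,.290,.18])); print(st()[1].round(3))
E
```

```text
(230.2527313232422, 212.0927276611328) [0.5863 0.0721 0.012 ]
(398.5638122558594, 228.2952880859375) [ 0.6092 -0.0766  0.012 ]
(307.6236877441406, 296.6462707519531) [ 0.5235 -0.0138  0.012 ]
wt [ 0.6024 -0.003   0.08  ]
t: 27.45
tool_pos: [0.6014, -0.0035, 0.0338]
tool_rot: [1.019, 1.298, -1.011]
contact_force: [-1.1, 3.0, 6.2]
opening: 0.025
t: 28.35
tool_pos: [0.5982, -0.0022, 0.1836]
tool_rot: [1.019, 1.298, -1.011]
contact_force: [0.1, 0.4, -5.2]
opening: 0.0251
[-0.0019 -0.0136 -0.3056]
[[ 0.018  0.967  0.254]
 [-0.009  0.254 -0.967]
 [-1.     0.015  0.014]]
```

View pics/w19.png

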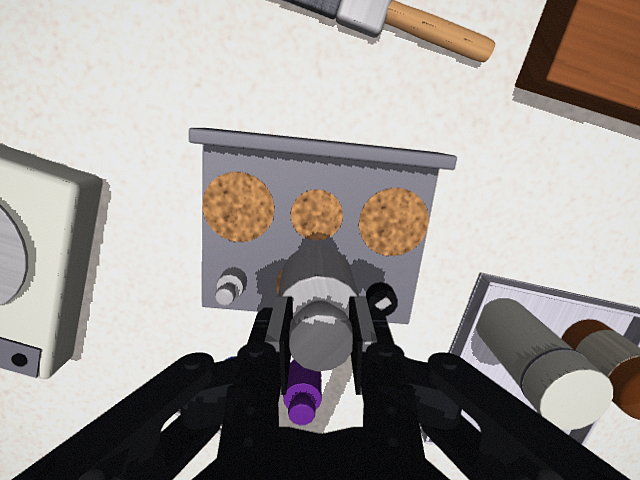

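The opening reads 25 mm, so the pads may be on the knob (27 mm) rather than the body. I'll look closely before going on.

```bash
python3 - <<'E'
from h import *
d=imaging.get_image("wrist"); save(d,"w20.png",(230,220,410,380),4)
s=imaging.get_image("scene"); save(s,"s20.png",(170,130,370,330),3); print(st()[0]["tool_pos"])
E
```

```text
[ 0.59723807 -0.00203768  0.18152321]
```

View pics/w20.png

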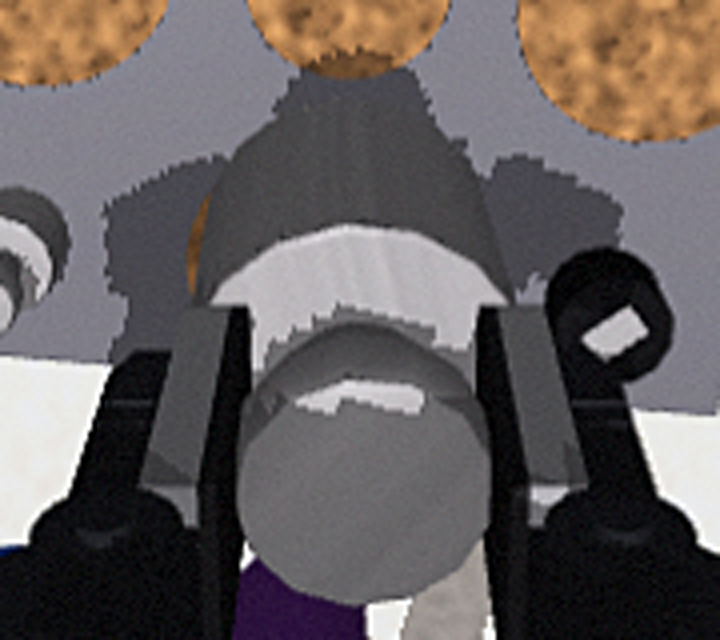

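View pics/s20.png

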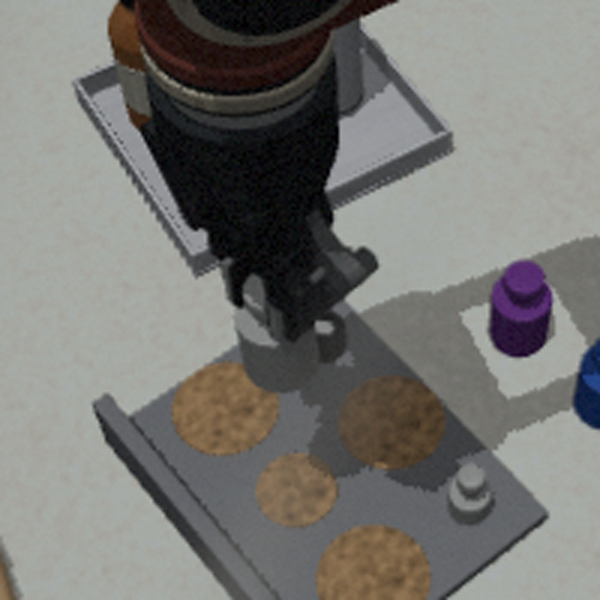

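The weight is held upright by its knob, with the fingertips just above the cylinder's top face. That is secure, so I carry it to a hover near the pan.

```bash
python3 -m jog '[[[0,0,-0.012,0,1],[0,-0.001,-0.034,0,1],[0,-0.003,-0.066,0,1],[0,-0.005,-0.102,0,1],[0,-0.006,-0.14,0,1],[0,-0.008,-0.178,0,1],[0,-0.01,-0.216,0,1],[0,-0.011,-0.252,0,1],[0,-0.013,-0.281,0,1],[0,-0.0136,-0.299,0,1],[0,-0.0136,-0.3056,0,1],[0,-0.0136,-0.3056,0,1]]]'
python3 -m jog '[[[0,0,0,0,1],[0,0,0,0,1]]]'
python3 - <<'E'
from h import *
d=imaging.get_image("wrist"); save(d,"w21.png");print(go([.507,.290,.084])); print(st()[0]["opening"])
t=imaging.get_image("top"); save(t,"t21.png",(130,170,270,310),4)
s=imaging.get_image("scene"); save(s,"s21.png",(320,270,540,480),3)
E
```

```text
t: 29.7
tool_pos: [0.5057, 0.2908, 0.1765]
tool_rot: [1.015, 1.302, -1.013]
contact_force: [-0.5, 0.4, -5.1]
opening: 0.0251
t: 29.9
tool_pos: [0.5057, 0.2899, 0.1762]
tool_rot: [1.016, 1.302, -1.015]
contact_force: [0.2, -0.9, -5.1]
opening: 0.0251
[ 0.0923  0.     -0.0011]
0.024807337522496916
```

View pics/w21.png

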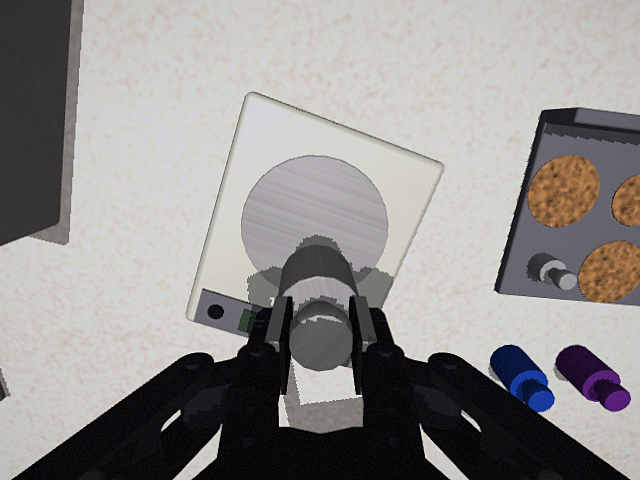

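View pics/s21.png

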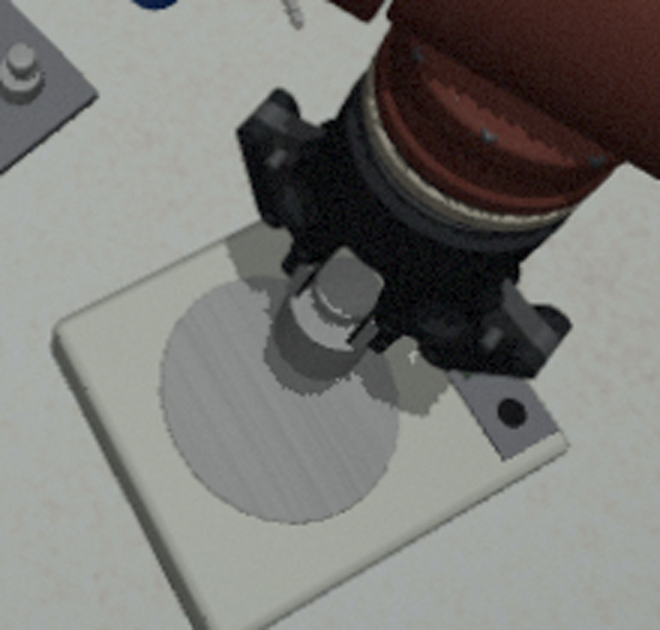

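```bash
python3 - <<'E'
from h import *
from scipy.optimize import least_squares
d=imaging.get_image("wrist"); g=cv2.cvtColor(d["color"],cv2.COLOR_RGB2GRAY)
# radial edge search from (315,222)
g=cv2.GaussianBlur(g,(5,5),0).astype(float); pts=[]
for a in np.radians(np.arange(180,361,5)):
    r=np.arange(55,90); x=315+r*np.cos(a); y=224+r*np.sin(a)
    v=g[y.round().astype(int),x.round().astype(int)]; k=np.argmax(np.diff(v,n=1)); pts.append((x[k]+.5*np.cos(a),y[k]+.5*np.sin(a)))
P=plane(d,pts,.062)[:,:2]
f=least_squares(lambda p:np.hypot(P[:,0]-p[0],P[:,1]-p[1])-p[2],[.505,.29,.06],loss='soft_l1',f_scale=.001)
print(f.x.round(4),np.abs(f.fun).max().round(4))
for h in (.040,.046,.052): print(h,plane(d,[(321,341.5)],st()[0]["tool_pos"][2]+h)[0].round(4))
o,R=st(); print(o["tool_pos"],R[:,0].round(3))
E
```

```text
[0.5041 0.2917 0.0599] 0.0007
0.04 [0.5013 0.2878 0.2166]
0.046 [0.5051 0.2889 0.2226]
0.052 [0.5088 0.29   0.2286]
[0.50596573 0.29018083 0.17658063] [ 0.015 -0.01  -1.   ]
```

The pan fits as a circle of radius 59.9 mm centred at (0.504, 0.2917), so I aim there.

```bash
python3 - <<'E'
from h import *
print(go([.504,.2915,.088]))
E
python3 -m jog '[[[0.01,-0.001,-0.001,0,1],[0.03,-0.0015,-0.002,0,1],[0.05,-0.0015,-0.002,0,1],[0.07,-0.0015,-0.002,0,1],[0.081,-0.0015,-0.002,0,1],[0.085,-0.0015,-0.002,0,1],[0.085,-0.0015,-0.002,0,1],[0.085,-0.0015,-0.002,0,1]]]'
python3 - <<'E'
from h import *
print(go([.504,.2915,.084]))
E
```

```text
[ 0.0885 -0.0026 -0.0029]
t: 30.9
tool_pos: [0.5061, 0.2912, 0.0927]
tool_rot: [1.018, 1.3, -1.012]
contact_force: [-0.4, -0.3, -5.2]
opening: 0.0252
[ 0.0087 -0.0021 -0.0009]
```

```bash
python3 -m jog '[[[0.002,-0.003,-0.001,0,1],[0.005,-0.003,-0.001,0,1],[0.007,-0.003,-0.001,0,1],[0.0085,-0.003,-0.001,0,1],[0.0085,-0.003,-0.001,0,1]]]'; python3 -m jog '[[[0.001,0,0,0,1],[0.002,0,0,0,1],[0.002,0,0,0,1]]]'
```

```text
t: 31.4
tool_pos: [0.5031, 0.2914, 0.0841]
tool_rot: [1.017, 1.301, -1.012]
contact_force: [-0.8, -0.2, -5.1]
opening: 0.025
t: 31.7
tool_pos: [0.504, 0.2918, 0.0839]
tool_rot: [1.019, 1.299, -1.011]
contact_force: [-2.7, -1.2, 5.2]
opening: 0.0248
```

Contact came at the predicted height (0.084). I open and rise.

```bash
python3 -m jog '[[[0,0,0,0,0.4],[0,0,0,0,0.1],[0,0,0,0,-0.3],[0,0,0,0,-0.6],[0,0,0,0,-0.6],[0,0,0,0,-0.6],[-0.02,0,0,0,-0.6],[-0.05,0,0,0,-0.6],[-0.09,0,0,0,-1],[-0.13,0,0,0,-1],[-0.18,0,0,0,-1],[-0.18,0,0,0,-1]]]'
python3 - <<'E'
from h import *
d=imaging.get_image("wrist"); save(d,"w22.png"); print(st()[1].round(3))
from scipy.optimize import least_squares
s=imaging.get_image("scene"); save(s,"s22.png",(320,270,540,480),3)
E
```

```text
t: 32.9
tool_pos: [0.5042, 0.2949, 0.2738]
tool_rot: [1.029, 1.292, -0.998]
contact_force: [-0.1, -0.2, 0.8]
opening: 0.0849
[[ 0.028  0.967  0.254]
 [-0.004  0.254 -0.967]
 [-1.     0.026  0.011]]
```

View pics/w22.png

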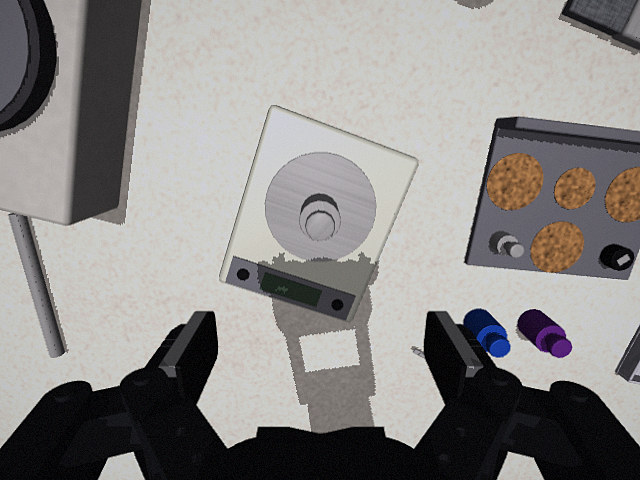

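View pics/s22.png

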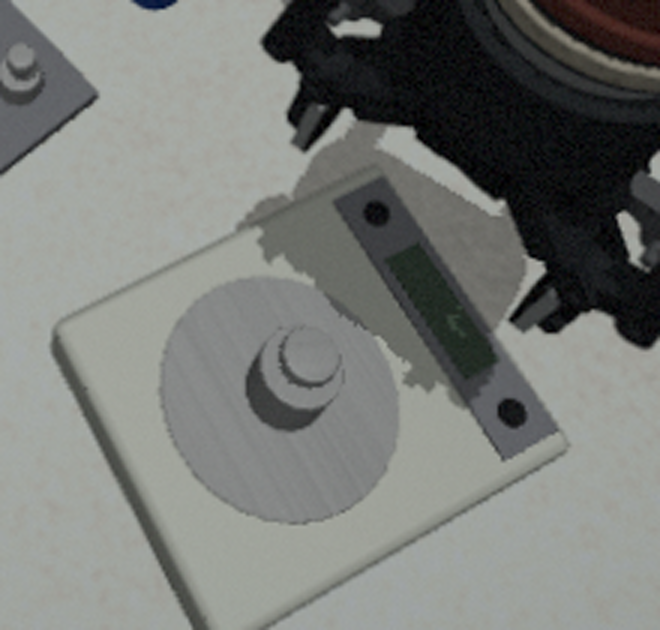

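```bash
python3 - <<'E'
from h import *
from scipy.optimize import least_squares
d=imaging.get_image("wrist")
print("knob wrist",plane(d,[(320,226)],.130)[0].round(4))
g=cv2.GaussianBlur(cv2.cvtColor(d["color"],cv2.COLOR_RGB2GRAY),(5,5),0).astype(float); pts=[]
for a in np.radians(np.r_[150:391:5]):
    r=np.arange(44,66); x=320.5+r*np.cos(a); y=206+r*np.sin(a)
    v=g[y.round().astype(int),x.round().astype(int)]; k=np.argmax(np.diff(v)); pts.append((x[k]+.5*np.cos(a),y[k]+.5*np.sin(a)))
P=plane(d,pts,.062)[:,:2]
f=least_squares(lambda p:np.hypot(P[:,0]-p[0],P[:,1]-p[1])-p[2],[.505,.29,.06],loss='soft_l1',f_scale=.001); print("pan",f.x.round(4))
s=imaging.get_image("scene"); S=lambda p:(np.array(p,float)+.5)/3-.5+np.array([320,270])
print("scene knob",plane(s,[S((310,356))],.130)[0].round(4),"pan",plane(s,[S((280,400))],.062)[0].round(4))
print("to bottle hover",go([.532,-.330,.27]))
E
```

```text
knob wrist [0.4998 0.2904 0.13  ]
pan [0.5043 0.2914 0.06  ]
scene knob [0.5015 0.2943 0.13  ] pan [0.5042 0.2962 0.062 ]
to bottle hover [-0.0014 -0.1275  0.6107]
```

The weight is about 3–4 mm from the pan's centre and stands upright. Next I go back over the tray for the bottle.

```bash
python3 -m jog '[[[0,-0.006,0.03,0,-1],[0,-0.014,0.07,0,-1],[0,-0.024,0.115,0,-1],[0,-0.033,0.16,0,-1],[0,-0.043,0.205,0,-1],[0,-0.052,0.25,0,-1],[0,-0.062,0.295,0,-1],[0,-0.071,0.34,0,-1],[0,-0.08,0.385,0,-1],[0,-0.09,0.43,0,-1],[0,-0.099,0.475,0,-1],[0,-0.108,0.52,0,-1]]]'
python3 - <<'E'
from h import *
print("to bottle hover",go([.530,-.330,.27]))
E
```

```text
t: 34.3
tool_pos: [0.5268, -0.2388, 0.265]
tool_rot: [1.018, 1.304, -1.013]
contact_force: [0.7, 0.4, -0.1]
opening: 0.0853
to bottle hover [-0.0043 -0.02    0.0891]
```

```bash
python3 -m jog '[[[0,-0.009,0.04,0,-1],[-0.003,-0.017,0.075,0,-1],[-0.004,-0.02,0.089,0,-1],[-0.004,-0.02,0.089,0,-1],[-0.004,-0.02,0.089,0,-1]]]'
python3 - <<'E'
from h import *
d=imaging.get_image("wrist"); save(d,"w23.png"); o,R=st(); print(R.round(3),o["tool_pos"])
print("cap",plane(d,[(316,212)],.154)[0].round(4))
E
```

```text
t: 34.8
tool_pos: [0.5297, -0.3288, 0.2684]
tool_rot: [1.019, 1.307, -1.013]
contact_force: [0.4, -0.4, 0.1]
opening: 0.0855
[[ 0.013  0.967  0.255]
 [-0.005  0.255 -0.967]
 [-1.     0.011  0.008]] [ 0.52992677 -0.32839624  0.26885482]
cap [ 0.5426 -0.3241  0.154 ]
```

View pics/w23.png

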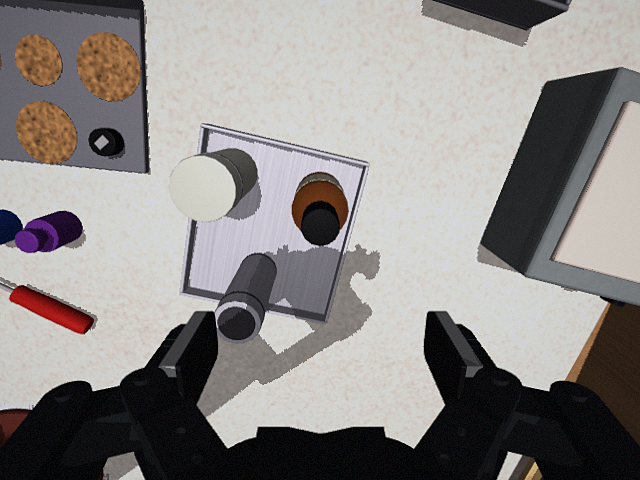

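The cap is at (320,225), the jar lid at (204,187) and the can top at (240,322), all upright. I'll locate each one.

```bash
python3 - <<'E'
from h import *
d=imaging.get_image("wrist")
hsv=cv2.cvtColor(d["color"],cv2.COLOR_RGB2HSV)
m=cv2.inRange(hsv,(0,0,0),(179,255,45)); m[:195]=0;m[250:]=0;m[:,:290]=0;m[:,350:]=0
n,l,s,c=cv2.connectedComponentsWithStats(m); i=1+np.argmax(s[1:,4]); print(s[i],c[i])
for n,p,z in (("cap",(320.5,225),.154),("jar",(203.5,187),.129),("can",(240.5,322),.139)): print(n,plane(d,[p],z)[0].round(4))
save(d,"w23b.png",(280,160,360,250),6)
print(go([.531,-.331,.122]))
E
```

```text
[ 301  201   39   45 1355] [320.12398524 223.31586716]
cap [ 0.5332 -0.3301  0.154 ]
jar [ 0.5341 -0.2269  0.129 ]
can [ 0.4203 -0.2829  0.139 ]
[ 0.1473 -0.0015  0.0015]
```

View pics/w23b.png

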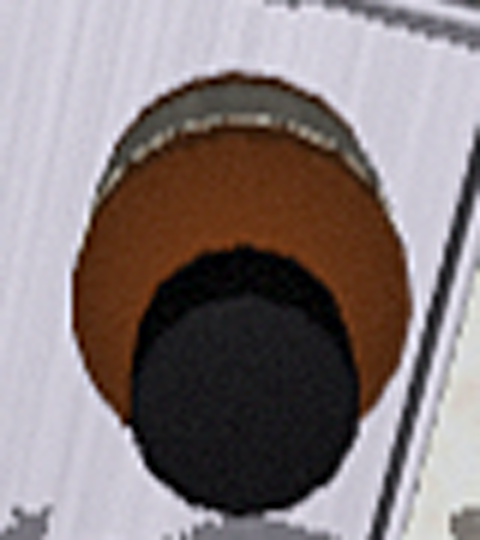

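```bash
python3 -m jog '[[[0.03,0,0.001,0,-1],[0.07,-0.001,0.0015,0,-1],[0.11,-0.001,0.0015,0,-1],[0.135,-0.001,0.0015,0,-1],[0.145,-0.001,0.0015,0,-1],[0.145,-0.001,0.0015,0,-1],[0.145,-0.001,0.0015,0,0],[0.145,-0.001,0.0015,0,1],[0.145,-0.001,0.0015,0,1],[0.145,-0.001,0.0015,0,1],[0.145,-0.001,0.0015,0,1],[0.145,-0.001,0.0015,0,1]]]' 50
python3 -m jog '[[[-0.01,0,0,0,1],[-0.03,0,0,0,1],[-0.055,0,0,0,1],[-0.085,0,0,0,1],[-0.11,0,0,0,1],[-0.135,0,0,0,1],[-0.15,0,0,0,1],[-0.155,0,0,0,1],[-0.155,0,0,0,1]]]'
python3 - <<'E'
from h import *
d=imaging.get_image("wrist"); save(d,"w24.png"); o,R=st(); print(R.round(3))
print(go([.6105,-.0767,.283]))
E
```

```text
t: 36.1
tool_pos: [0.5323, -0.3313, 0.1262]
tool_rot: [1.017, 1.303, -1.011]
contact_force: [0.3, 2.0, 5.7]
opening: 0.0272
t: 37.0
tool_pos: [0.5299, -0.3303, 0.2812]
tool_rot: [1.017, 1.303, -1.011]
contact_force: [0.2, -0.0, -2.6]
opening: 0.0269
[[ 0.014  0.967  0.255]
 [-0.006  0.256 -0.967]
 [-1.     0.012  0.01 ]]
[-0.0035  0.1431 -0.2242]
```

View pics/w24.png

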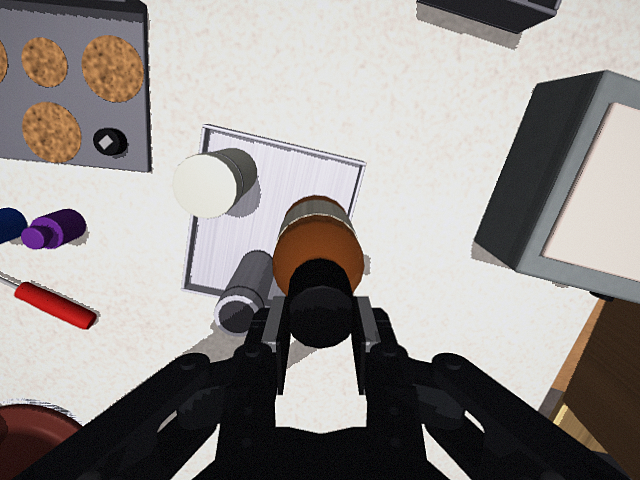

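The bottle is in hand again. I carry it back to its pad on the robot's right.

```bash
python3 -m jog '[[[0,0.006,-0.01,0,1],[0,0.019,-0.03,0,1],[0,0.035,-0.055,0,1],[0,0.054,-0.084,0,1],[0,0.074,-0.115,0,1],[0,0.093,-0.145,0,1],[0,0.112,-0.175,0,1],[0,0.128,-0.2,0,1],[0,0.138,-0.216,0,1],[0,0.143,-0.224,0,1],[0,0.143,-0.224,0,1],[0,0.143,-0.224,0,1]]]'
python3 - <<'E'
from h import *
print(go([.6105,-.0767,.134]))
E
```

```text
t: 38.25
tool_pos: [0.6101, -0.0773, 0.2787]
tool_rot: [1.017, 1.306, -1.013]
contact_force: [0.6, -0.3, -3.2]
opening: 0.0272
[ 0.1447 -0.001  -0.0018]
```

```bash
python3 -m jog '[[[0.015,0,0,0,1],[0.04,0,-0.001,0,1],[0.065,-0.001,-0.001,0,1],[0.09,-0.001,-0.001,0,1],[0.112,-0.001,-0.001,0,1],[0.125,-0.001,-0.001,0,1],[0.132,-0.001,-0.001,0,1],[0.135,-0.001,-0.001,0,1],[0.135,-0.001,-0.001,0,1],[0.135,-0.001,-0.001,0,1]]]'
python3 - <<'E'
from h import *
d=imaging.get_image("wrist"); save(d,"w25.png",(180,130,440,360),3); 
print(go([.6105,-.0767,.134]))
hsv=cv2.cvtColor(d["color"],cv2.COLOR_RGB2HSV)
E
```

```text
t: 39.25
tool_pos: [0.6114, -0.0777, 0.1452]
tool_rot: [1.018, 1.304, -1.012]
contact_force: [-0.6, 0.2, -2.0]
opening: 0.0274
[ 0.0112 -0.0008 -0.0013]
```

View pics/w25.png

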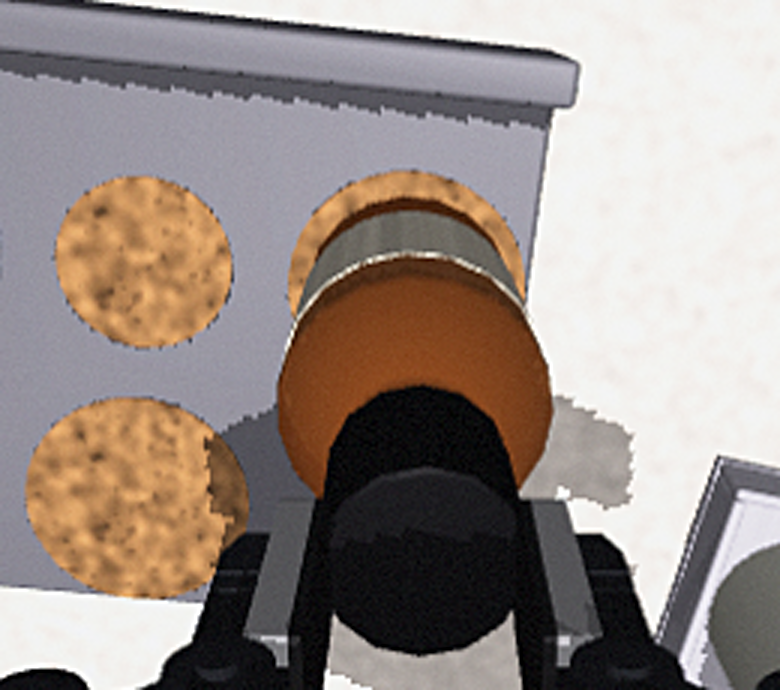

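The bottle is over its pad, with similar cork margins left and right. I set it down.

```bash
python3 -m jog '[[[0.004,-0.001,-0.001,0,1],[0.008,-0.001,-0.001,0,1],[0.0105,-0.001,-0.001,0,1],[0.0115,-0.001,-0.001,0,1],[0.0115,-0.001,-0.001,0,1],[0.0115,-0.001,-0.001,0,1]]]'; python3 -m jog '[[[0.001,0,0,0,1],[0.001,0,0,0,1]]]'
```

```text
t: 39.9
tool_pos: [0.6108, -0.077, 0.1344]
tool_rot: [1.018, 1.303, -1.011]
contact_force: [0.2, 1.1, 1.1]
opening: 0.0271
t: 40.1
tool_pos: [0.6114, -0.077, 0.1344]
tool_rot: [1.018, 1.302, -1.01]
contact_force: [-1.3, -0.1, 4.4]
opening: 0.0273
```

```bash
python3 -m jog '[[[0,0,0,0,0.4],[0,0,0,0,0.2],[0,0,0,0,0],[0,0,0,0,-0.3],[0,0,0,0,-0.6],[0,0,0,0,-0.6],[-0.02,0,0,0,-0.6],[-0.05,0,0,0,-0.6],[-0.09,0,0,0,-0.6],[-0.13,0,0,0,-1],[-0.15,0,0,0,-1],[-0.15,0,0,0,-1]]]'
python3 - <<'E'
from h import *
d=imaging.get_image("wrist"); save(d,"w26.png",(180,100,440,330),3); print(go([.4205,-.281,.25]))
s=imaging.get_image("scene"); save(s,"s26.png",(190,200,370,360),4)
E
```

```text
t: 41.3
tool_pos: [0.6107, -0.0764, 0.2898]
tool_rot: [1.02, 1.293, -1.006]
contact_force: [-0.5, -0.8, -0.1]
opening: 0.0852
[ 0.0342 -0.2358  0.1493]
```

View pics/w26.png

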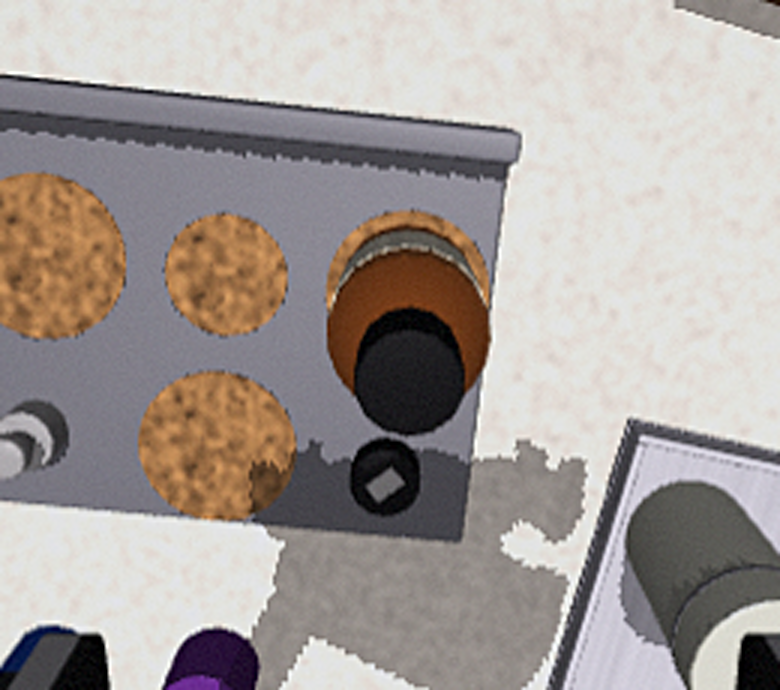

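View pics/s26.png

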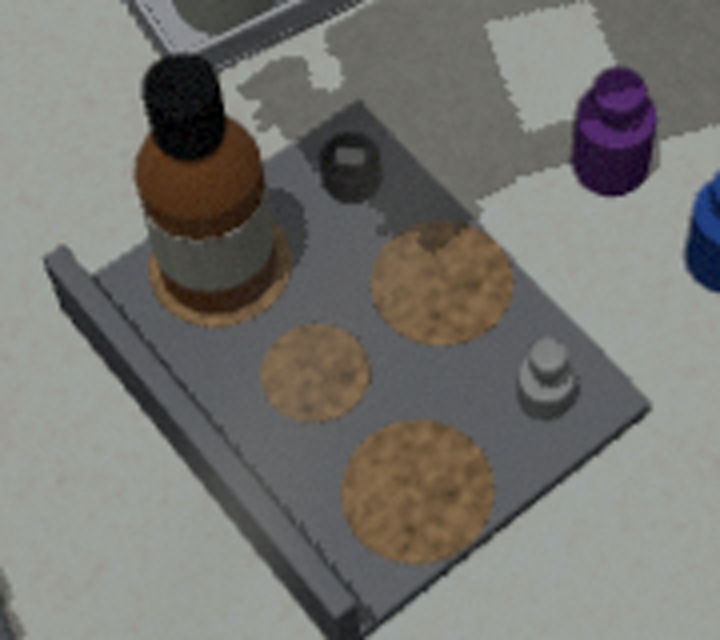

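The bottle is back on its pad, upright and centred. Now the can.

```bash
python3 -m jog '[[[0,-0.03,0.019,0,-1],[0,-0.065,0.041,0,-1],[0,-0.1,0.063,0,-1],[0,-0.135,0.085,0,-1],[0,-0.17,0.108,0,-1],[0.01,-0.205,0.13,0,-1],[0.025,-0.228,0.145,0,-1],[0.034,-0.236,0.149,0,-1],[0.034,-0.236,0.149,0,-1],[0.034,-0.236,0.149,0,-1]]]'
python3 - <<'E'
from h import *
d=imaging.get_image("wrist"); save(d,"w27.png"); o,R=st(); print(R.round(3),o["tool_pos"],go([.4205,-.281,.101]))
E
```

```text
t: 42.4
tool_pos: [0.4194, -0.2797, 0.2473]
tool_rot: [1.019, 1.303, -1.009]
contact_force: [0.8, 0.2, 0.4]
opening: 0.0854
[[ 0.018  0.966  0.257]
 [-0.007  0.257 -0.966]
 [-1.     0.015  0.011]] [ 0.41990264 -0.27970913  0.24810664] [ 0.1471 -0.002  -0.0002]
```

View pics/w27.png

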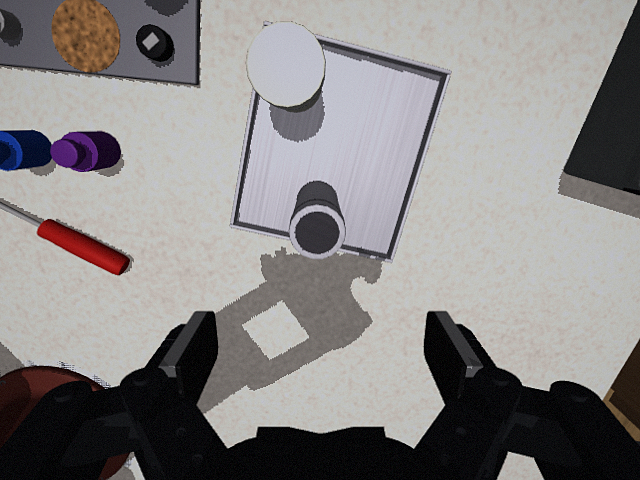

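The can top is at (317,231), centred. I descend and grip.

```bash
python3 - <<'E'
from h import *
d=imaging.get_image("wrist"); print("can",plane(d,[(317,231)],.139)[0].round(4))
E
python3 -m jog '[[[0.03,0,0,0,-1],[0.07,-0.001,0,0,-1],[0.11,-0.001,0,0,-1],[0.135,-0.002,0,0,-1],[0.144,-0.002,0,0,-1],[0.144,-0.002,0,0,-1],[0.144,-0.002,0,0,0],[0.144,-0.002,0,0,1],[0.144,-0.002,0,0,1],[0.144,-0.002,0,0,1],[0.144,-0.002,0,0,1],[0.144,-0.002,0,0,1]]]' 50
python3 -m jog '[[[-0.01,0,0,0,1],[-0.03,0,0,0,1],[-0.055,0,0,0,1],[-0.085,0,0,0,1],[-0.11,0,0,0,1],[-0.135,0,0,0,1],[-0.15,0,0,0,1],[-0.155,0,0,0,1],[-0.155,0,0,0,1]]]'
python3 - <<'E'
from h import *
d=imaging.get_image("wrist"); save(d,"w28.png"); o,R=st(); print(R.round(3)); print(go([.5255,-.0145,.262]))
E
```

```text
can [ 0.4197 -0.2796  0.139 ]
t: 43.7
tool_pos: [0.4221, -0.2822, 0.1072]
tool_rot: [1.017, 1.298, -1.008]
contact_force: [-0.3, 1.1, 6.5]
opening: 0.0431
t: 44.6
tool_pos: [0.4188, -0.2808, 0.2623]
tool_rot: [1.017, 1.297, -1.008]
contact_force: [-0.1, 0.2, -3.2]
opening: 0.0429
[[ 0.02   0.966  0.257]
 [-0.008  0.257 -0.966]
 [-1.     0.017  0.013]]
[-0.0009  0.1718 -0.2296]
```

View pics/w28.png

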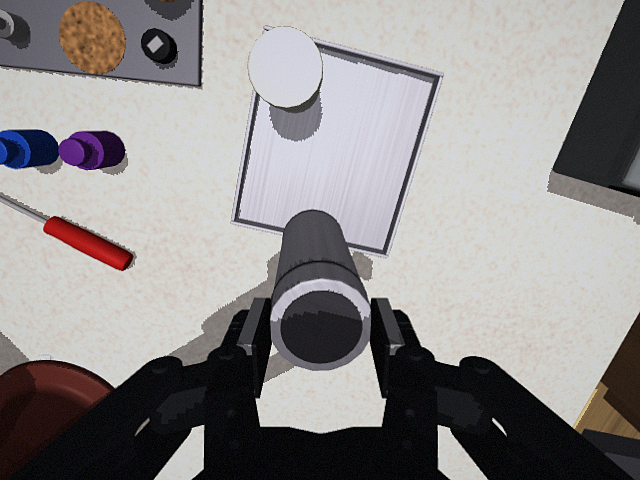

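The can is held. I carry it to the front pad.

```bash
python3 -m jog '[[[0,0.007,-0.01,0,1],[0,0.022,-0.03,0,1],[0,0.041,-0.055,0,1],[0,0.063,-0.084,0,1],[0,0.086,-0.115,0,1],[0,0.108,-0.145,0,1],[0,0.131,-0.175,0,1],[0,0.151,-0.202,0,1],[0,0.165,-0.22,0,1],[0,0.172,-0.23,0,1],[0,0.172,-0.23,0,1],[0,0.172,-0.23,0,1]]]'
python3 - <<'E'
from h import *
print(go([.5255,-.014,.115]))
E
```

```text
t: 45.85
tool_pos: [0.5251, -0.0143, 0.2603]
tool_rot: [1.016, 1.3, -1.009]
contact_force: [-0.1, 0.2, -3.1]
opening: 0.0428
[ 0.1453 -0.0018 -0.0022]
```

```bash
python3 -m jog '[[[0.015,0,0,0,1],[0.04,-0.001,-0.001,0,1],[0.065,-0.002,-0.002,0,1],[0.09,-0.002,-0.002,0,1],[0.112,-0.002,-0.002,0,1],[0.125,-0.002,-0.002,0,1],[0.132,-0.002,-0.002,0,1],[0.135,-0.002,-0.002,0,1],[0.135,-0.002,-0.002,0,1],[0.135,-0.002,-0.002,0,1]]]'
python3 - <<'E'
from h import *
d=imaging.get_image("wrist"); save(d,"w29.png",(180,130,440,360),3); 
print(go([.5255,-.014,.115]))
E
```

```text
t: 46.85
tool_pos: [0.526, -0.0144, 0.1266]
tool_rot: [1.017, 1.298, -1.008]
contact_force: [0.4, -0.8, -3.2]
opening: 0.0427
[ 0.0116 -0.0006 -0.0006]
```

View pics/w29.png

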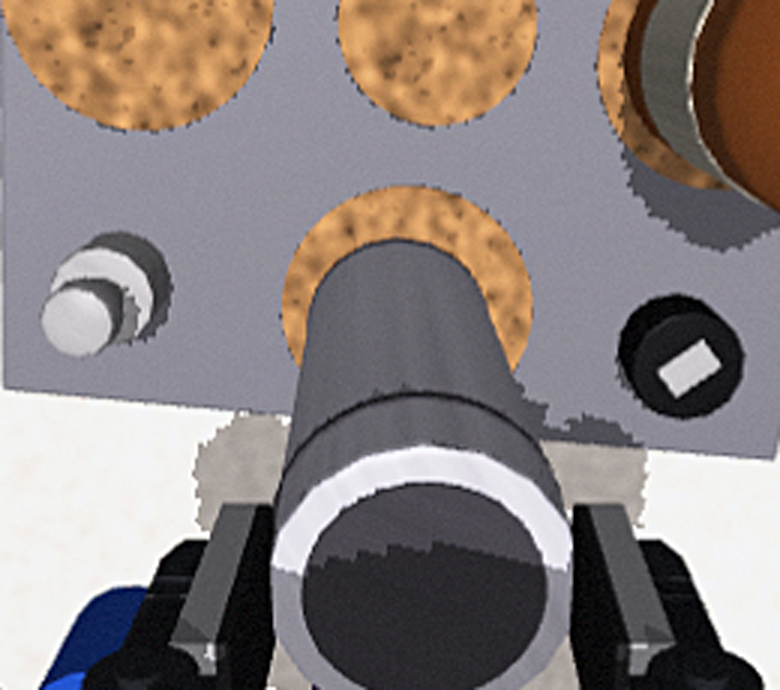

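The can base sits about 2 mm left of the pad's centre in the crop (398 against 407). I correct that while lowering.

```bash
python3 -m jog '[[[0.004,-0.0005,0.001,0,1],[0.008,-0.0005,0.0015,0,1],[0.0105,-0.0005,0.0015,0,1],[0.0115,-0.0005,0.0015,0,1],[0.0115,-0.0005,0.0015,0,1],[0.0115,-0.0005,0.0015,0,1]]]'; python3 -m jog '[[[0.001,0,0,0,1],[0.001,0,0,0,1]]]'
```

```text
t: 47.5
tool_pos: [0.5263, -0.0159, 0.1154]
tool_rot: [1.017, 1.298, -1.008]
contact_force: [-0.8, 0.8, -0.9]
opening: 0.0428
t: 47.7
tool_pos: [0.5269, -0.0157, 0.1153]
tool_rot: [1.018, 1.297, -1.006]
contact_force: [0.3, 1.5, 2.3]
opening: 0.0431
```

```bash
python3 -m jog '[[[0,0,0,0,0.1],[0,0,0,0,-0.2],[0,0,0,0,-0.5],[0,0,0,0,-0.7],[0,0,0,0,-0.7],[0,0,0,0,-0.7],[-0.02,0,0,0,-0.7],[-0.05,0,0,0,-0.7],[-0.09,0,0,0,-1],[-0.13,0,0,0,-1],[-0.16,0,0,0,-1],[-0.16,0,0,0,-1]]]'
python3 - <<'E'
from h import *
d=imaging.get_image("wrist"); save(d,"w30.png",(180,60,440,290),3); print(go([.534,-.226,.24]))
s=imaging.get_image("scene"); save(s,"s30.png",(190,200,370,360),4)
E
```

```text
t: 48.9
tool_pos: [0.5259, -0.0148, 0.2819]
tool_rot: [1.02, 1.287, -1.001]
contact_force: [0.4, -0.2, 0.4]
opening: 0.0854
[ 0.0409 -0.0463  0.206 ]
```

View pics/w30.png

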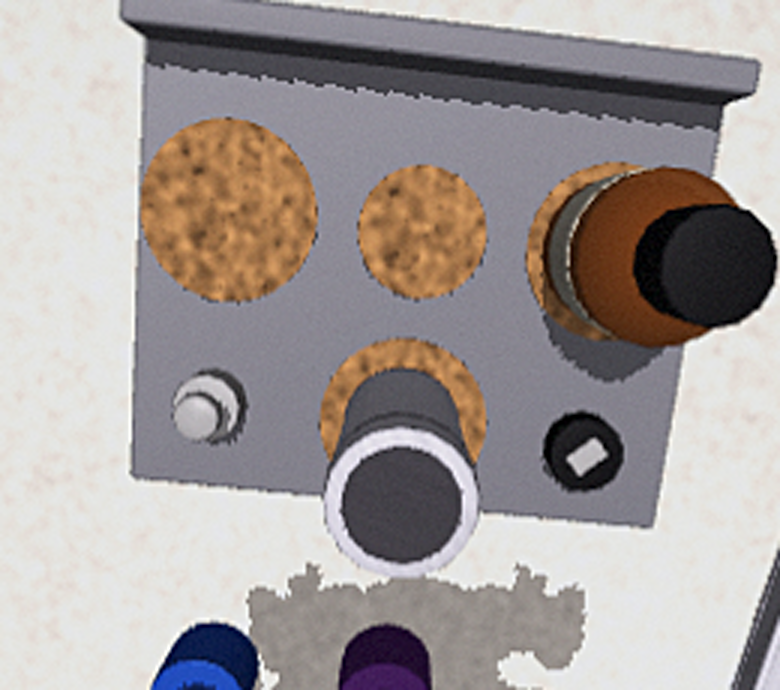

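View pics/s30.png

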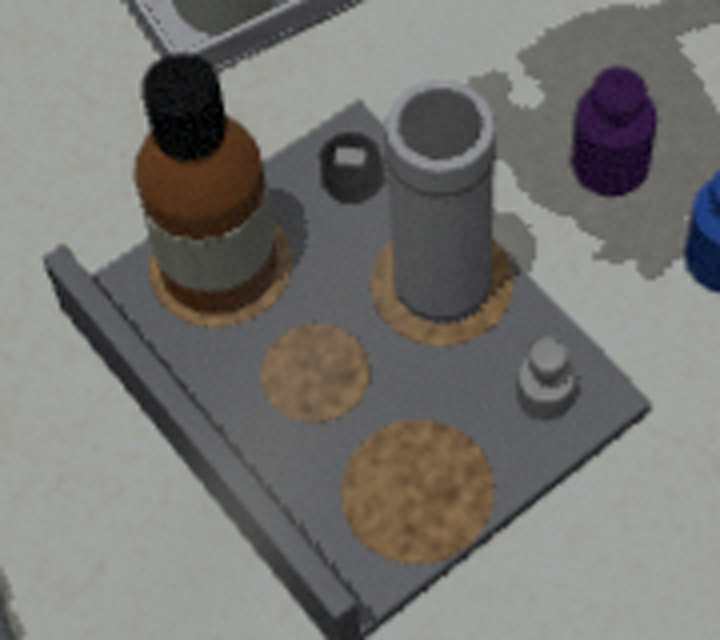

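The can is centred on its pad. The jar is last.

```bash
python3 -m jog '[[[0,-0.008,0.035,0,-1],[0,-0.018,0.08,0,-1],[0,-0.028,0.125,0,-1],[0.01,-0.038,0.17,0,-1],[0.025,-0.044,0.196,0,-1],[0.04,-0.046,0.206,0,-1],[0.04,-0.046,0.206,0,-1],[0.04,-0.046,0.206,0,-1]]]'
python3 - <<'E'
from h import *
d=imaging.get_image("wrist"); save(d,"w31.png"); o,R=st(); print(R.round(3),o["tool_pos"],go([.534,-.2265,.095]))
E
```

```text
t: 49.8
tool_pos: [0.5325, -0.2244, 0.2366]
tool_rot: [1.018, 1.299, -1.006]
contact_force: [0.4, 0.2, 0.0]
opening: 0.0857
[[ 0.024  0.966  0.258]
 [-0.008  0.258 -0.966]
 [-1.     0.021  0.014]] [ 0.53308678 -0.22440989  0.23789088] [ 0.1429 -0.0026  0.0002]
```

View pics/w31.png

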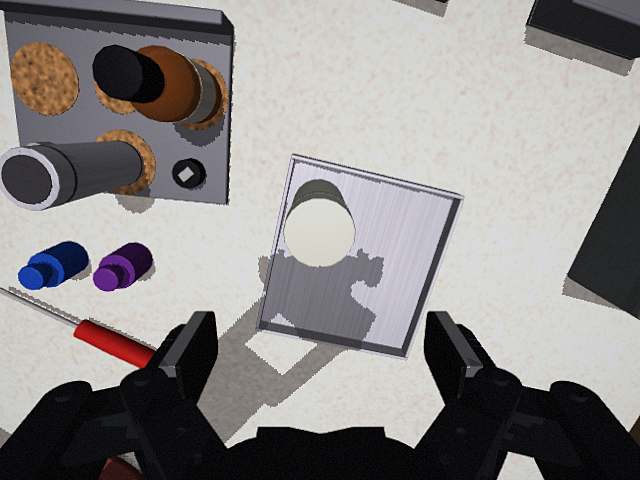

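The jar lid is at (320,230), centred between the jaws. I grip and lift it.

```bash
python3 - <<'E'
from h import *
d=imaging.get_image("wrist"); print("jar",plane(d,[(320,230.5)],.129)[0].round(4))
E
python3 -m jog '[[[0.03,0,0,0,-1],[0.07,-0.002,0,0,-1],[0.11,-0.0025,0,0,-1],[0.135,-0.0025,0,0,-1],[0.141,-0.0025,0,0,-1],[0.141,-0.0025,0,0,-1],[0.141,-0.0025,0,0,-0.3],[0.141,-0.0025,0,0,1],[0.141,-0.0025,0,0,1],[0.141,-0.0025,0,0,1],[0.141,-0.0025,0,0,1],[0.141,-0.0025,0,0,1]]]' 50
python3 -m jog '[[[-0.01,0,0,0,1],[-0.03,0,0,0,1],[-0.055,0,0,0,1],[-0.085,0,0,0,1],[-0.115,0,0,0,1],[-0.145,0,0,0,1],[-0.165,0,0,0,1],[-0.175,0,0,0,1],[-0.18,0,0,0,1],[-0.18,0,0,0,1]]]'
python3 - <<'E'
from h import *
d=imaging.get_image("wrist"); save(d,"w32.png"); o,R=st(); print(R.round(3)); print(go([.5875,.0712,.275]))
E
```

```text
jar [ 0.5346 -0.2267  0.129 ]
t: 51.1
tool_pos: [0.5428, -0.2293, 0.1115]
tool_rot: [1.018, 1.275, -0.996]
contact_force: [-1.7, 5.1, 32.1]
opening: 0.0004
t: 52.1
tool_pos: [0.5348, -0.2263, 0.2914]
tool_rot: [1.018, 1.274, -0.996]
contact_force: [0.1, 0.2, 0.1]
opening: -0.0001
[[ 0.044  0.965  0.258]
 [-0.017  0.259 -0.966]
 [-0.999  0.038  0.027]]
[ 0.0127  0.1276 -0.2739]
```

View pics/w32.png

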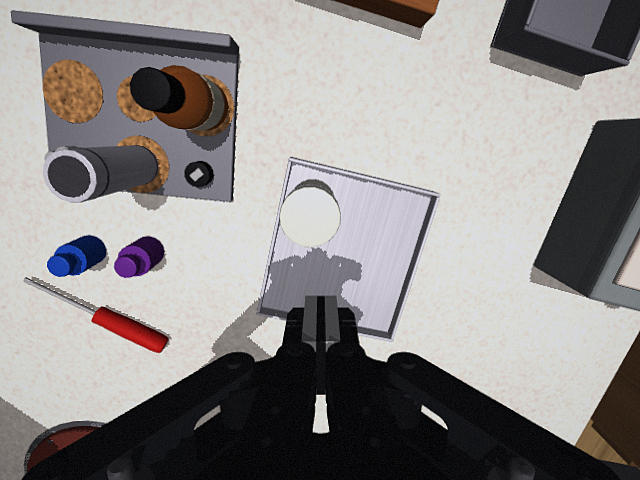

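The jaws closed above the lid, so the grip missed. The fingertips reach less far down than the TCP suggests, and they pressed on the lid with about 32 N. I open, rise clear and check the jar before going deeper.

```bash
python3 -m jog '[[[0,0,0,0,-1],[0,0,0,0,-1],[0,0,0,0,-1],[0,0,0,0,-1],[0,0,0,0,-1],[0,0,0,0,-1]]]'
python3 - <<'E'
from h import *
d=imaging.get_image("wrist"); save(d,"w33.png",(220,130,460,350),3); o,R=st(); print(R.round(3),o["tool_pos"])
s=imaging.get_image("scene"); save(s,"s33.png",(180,110,340,230),4)
E
```

```text
t: 52.75
tool_pos: [0.5345, -0.2261, 0.2903]
tool_rot: [1.018, 1.276, -0.996]
contact_force: [0.2, 0.4, 0.6]
opening: 0.0845
[[ 0.044  0.965  0.258]
 [-0.017  0.259 -0.966]
 [-0.999  0.038  0.027]] [ 0.53453098 -0.22612405  0.29042793]
```

View pics/w33.png

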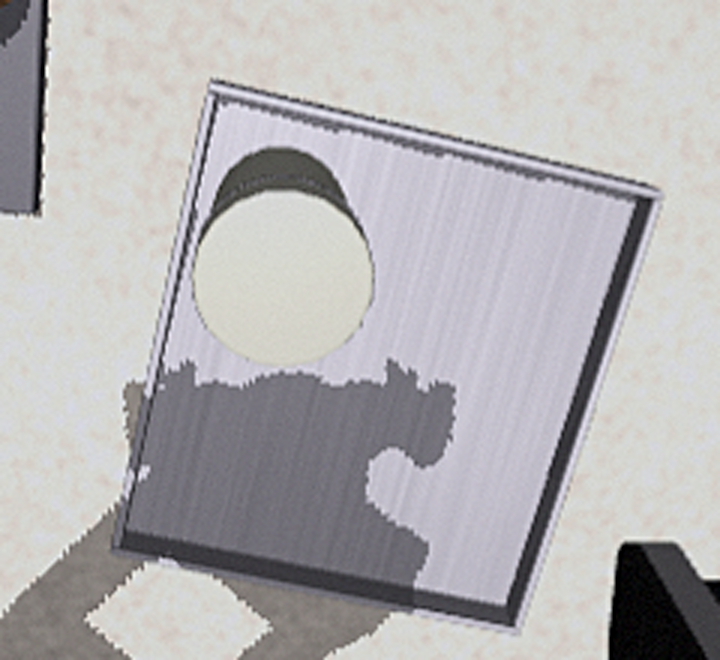

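View pics/s33.png

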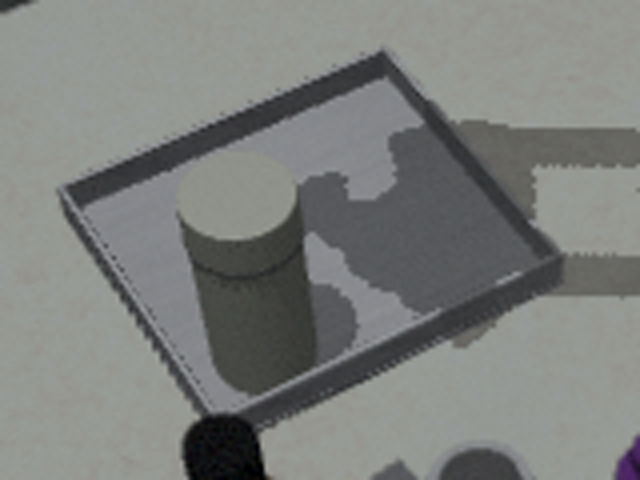

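The jar is still upright in the tray with its lid at (314,223). This time I go about 15 mm deeper.

```bash
python3 - <<'E'
from h import *
d=imaging.get_image("wrist"); X=plane(d,[(314.2,222.5)],.129)[0]; print("jar",X.round(4)); print(go([X[0],X[1],.15]),go([X[0],X[1],.08]))
E
```

```text
jar [ 0.5318 -0.2269  0.129 ]
[ 0.1401 -0.0082 -0.0038] [ 0.2101 -0.0108 -0.0057]
```

```bash
python3 -m jog '[[[0.03,-0.002,-0.001,0,-1],[0.06,-0.004,-0.002,0,-1],[0.09,-0.006,-0.003,0,-1],[0.12,-0.007,-0.004,0,-1],[0.135,-0.007,-0.004,0,-1],[0.135,-0.007,-0.004,0,-1],[0.135,-0.007,-0.004,0,-1]]]'
python3 - <<'E'
from h import *
d=imaging.get_image("wrist"); save(d,"w34.png"); o,R=st(); print(R[0].round(3),o["tool_pos"],go([.5325,-.2267,.08]))
E
```

```text
t: 53.6
tool_pos: [0.5333, -0.2266, 0.1564]
tool_rot: [1.018, 1.274, -0.996]
contact_force: [0.2, -0.6, 0.2]
opening: 0.0854
[0.046 0.965 0.258] [ 0.53373766 -0.22696163  0.15731642] [ 0.0772 -0.0042 -0.0029]
```

View pics/w34.png

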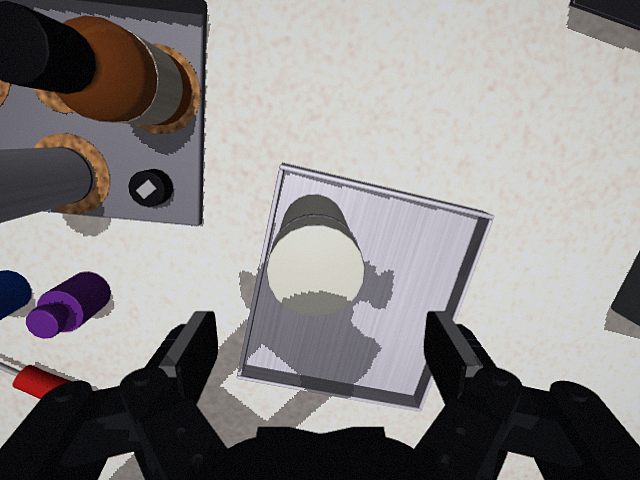

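```bash
python3 -m jog '[[[0.02,-0.001,-0.002,0,-1],[0.045,-0.003,-0.003,0,-1],[0.065,-0.004,-0.004,0,-1],[0.075,-0.004,-0.004,0,-1],[0.075,-0.004,-0.004,0,-1],[0.075,-0.004,-0.004,0,-1],[0.075,-0.004,-0.004,0,-1]]]'
python3 - <<'E'
from h import *
d=imaging.get_image("wrist"); save(d,"w35.png"); o,R=st(); print(o["tool_pos"],o["contact_force"],o["opening"])
E
```

```text
t: 54.35
tool_pos: [0.5336, -0.2262, 0.0842]
tool_rot: [1.018, 1.269, -0.995]
contact_force: [-0.5, -0.2, -0.2]
opening: 0.0852
[ 0.53342951 -0.2261342   0.08399293] [ 0.75972569  0.19059343 -0.35281821] 0.08570018782028313
```

View pics/w35.png

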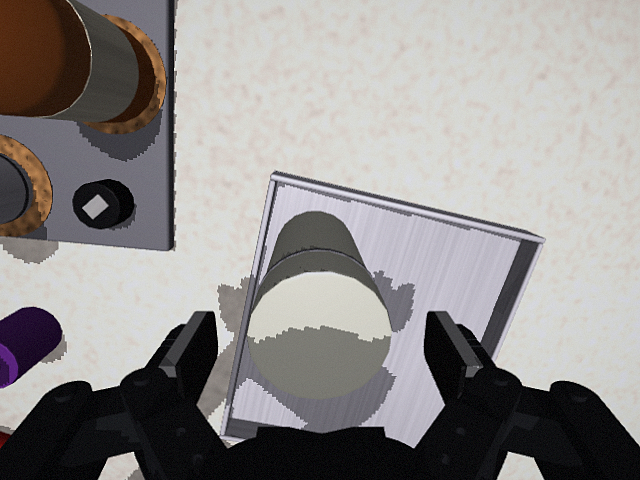

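The lid (320,335) now sits squarely between the pads with no contact force. I close gradually.

```bash
python3 -m jog '[[[0,0,0,0,-0.7],[0,0,0,0,-0.5],[0,0,0,0,-0.3],[0,0,0,0,-0.1],[0,0,0,0,0.3],[0,0,0,0,1],[0,0,0,0,1],[0,0,0,0,1],[0,0,0,0,1]]]' 50
```

```text
t: 55.3
tool_pos: [0.5341, -0.2263, 0.0853]
tool_rot: [1.018, 1.268, -0.994]
contact_force: [-1.1, 1.8, 5.3]
opening: 0.0559
```

```bash
python3 -m jog '[[[-0.01,0,0,0,1],[-0.03,0,0,0,1],[-0.055,0,0,0,1],[-0.085,0,0,0,1],[-0.115,0,0,0,1],[-0.145,0.003,0,0,1],[-0.165,0.005,0,0,1],[-0.175,0.006,0.002,0,1],[-0.18,0.006,0.003,0,1],[-0.18,0.006,0.003,0,1]]]'
python3 - <<'E'
from h import *
d=imaging.get_image("wrist"); save(d,"w36.png"); o,R=st(); print(R[0].round(3),R[2].round(3),o["opening"],o["contact_force"]); print(go([.5875,.0712,.265]))
s=imaging.get_image("scene"); save(s,"s36.png",(140,50,340,230),4)
E
```

```text
t: 56.3
tool_pos: [0.5313, -0.2241, 0.2648]
tool_rot: [1.018, 1.269, -0.994]
contact_force: [-0.2, 0.4, -2.6]
opening: 0.056
[0.048 0.965 0.258] [-0.999  0.042  0.031] 0.05587991340062673 [-0.46567365 -0.09523603 -3.26142753]
[-0.004   0.131  -0.2703]
```

View pics/w36.png

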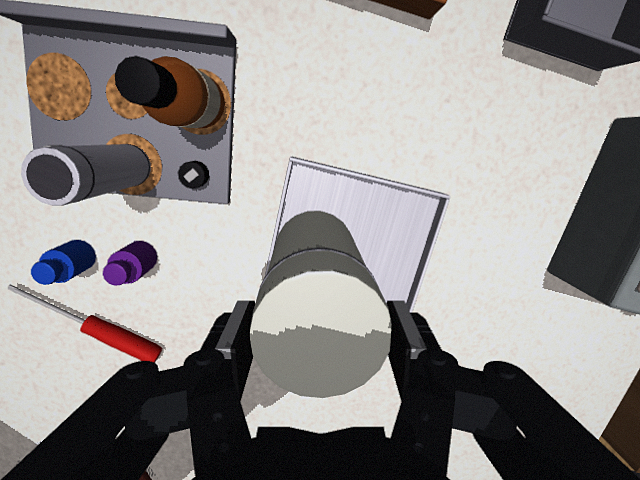

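View pics/s36.png

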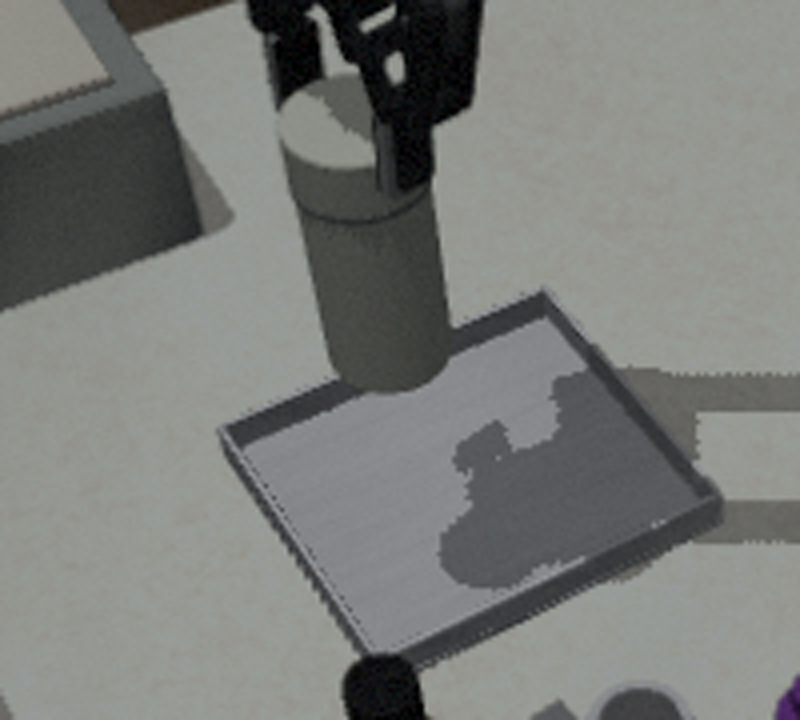

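The jar is held firmly. I carry it over, a bit higher, to its pad on the robot's left.

```bash
python3 -m jog '[[[-0.008,0.005,-0.01,0,1],[-0.016,0.014,-0.029,0,1],[-0.022,0.027,-0.056,0,1],[-0.024,0.042,-0.088,0,1],[-0.024,0.059,-0.122,0,1],[-0.024,0.076,-0.157,0,1],[-0.024,0.093,-0.191,0,1],[-0.024,0.108,-0.222,0,1],[-0.024,0.12,-0.248,0,1],[-0.024,0.129,-0.265,0,1],[-0.024,0.131,-0.27,0,1],[-0.024,0.131,-0.27,0,1]]]'
python3 - <<'E'
from h import *
o,R=st();print(R[0].round(3),R[2].round(3));print(go([.588,.0715,.265]),go([.588,.0715,.108]))
E
```

```text
t: 57.6
tool_pos: [0.5861, 0.0722, 0.2842]
tool_rot: [1.017, 1.273, -0.995]
contact_force: [0.3, 0.5, -2.8]
opening: 0.0557
[0.047 0.965 0.26 ] [-0.999  0.04   0.03 ]
[0.0192 0.0009 0.0006] [ 0.176  -0.0054 -0.0041]
```

```bash
python3 -m jog '[[[0.015,0,0,0,1],[0.04,0,-0.001,0,1],[0.07,-0.001,-0.001,0,1],[0.1,-0.002,-0.002,0,1],[0.13,-0.004,-0.003,0,1],[0.152,-0.005,-0.004,0,1],[0.168,-0.006,-0.004,0,1],[0.175,-0.006,-0.004,0,1],[0.175,-0.006,-0.004,0,1],[0.175,-0.006,-0.004,0,1]]]'
python3 - <<'E'
from h import *
d=imaging.get_image("wrist"); save(d,"w37.png",(180,130,440,360),3); 
print(go([.588,.0715,.0933]))
E
```

```text
t: 58.6
tool_pos: [0.5883, 0.071, 0.1103]
tool_rot: [1.018, 1.271, -0.993]
contact_force: [0.6, -0.1, -2.5]
opening: 0.0557
[ 0.0174 -0.0012 -0.001 ]
```

View pics/w37.png

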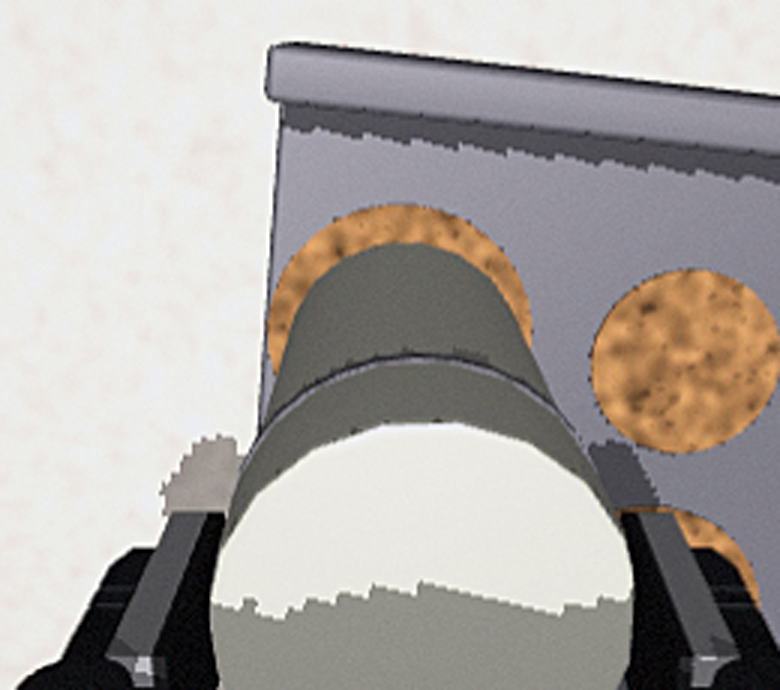

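The jar base is centred over the pad (about 405 against 400 in the crop). I lower it to contact.

```bash
python3 -m jog '[[[0.005,0,0,0,1],[0.01,-0.001,-0.001,0,1],[0.014,-0.0012,-0.001,0,1],[0.0165,-0.0012,-0.001,0,1],[0.0165,-0.0012,-0.001,0,1],[0.0165,-0.0012,-0.001,0,1]]]'
```

```text
t: 59.25
tool_pos: [0.588, 0.0715, 0.0941]
tool_rot: [1.018, 1.27, -0.993]
contact_force: [-0.2, 0.6, -2.3]
opening: 0.056
```

```bash
python3 -m jog '[[[0.001,0,0,0,1],[0.002,0,0,0,1],[0.002,0,0,0,1]]]'
```

```text
t: 59.55
tool_pos: [0.5889, 0.0716, 0.0934]
tool_rot: [1.019, 1.269, -0.992]
contact_force: [-0.8, 2.1, 3.3]
opening: 0.0558
```

Contact. I release and rise vertically in world terms, allowing for the small tool tilt.

```bash
python3 -m jog '[[[0,0,0,0,-0.3],[0,0,0,0,-0.5],[0,0,0,0,-0.7],[0,0,0,0,-0.9],[0,0,0,0,-0.9],[0,0,0,0,-0.9],[-0.02,0.001,0.001,0,-0.9],[-0.05,0.002,0.002,0,-0.9],[-0.09,0.004,0.003,0,-1],[-0.13,0.005,0.004,0,-1],[-0.17,0.007,0.005,0,-1],[-0.17,0.007,0.005,0,-1]]]'
python3 - <<'E'
from h import *
d=imaging.get_image("wrist"); save(d,"w38.png",(160,80,460,310),2.6)
s=imaging.get_image("scene"); save(s,"s38.png",(190,200,370,360),4); print(st()[0]["tool_pos"])
print(go([.40,.05,.30]))
E
```

```text
t: 60.75
tool_pos: [0.5916, 0.0718, 0.2723]
tool_rot: [1.024, 1.258, -0.983]
contact_force: [-1.3, 0.2, 0.4]
opening: 0.0855
[0.58893782 0.07176992 0.265292  ]
[-0.0445 -0.1862 -0.0269]
```

View pics/w38.png

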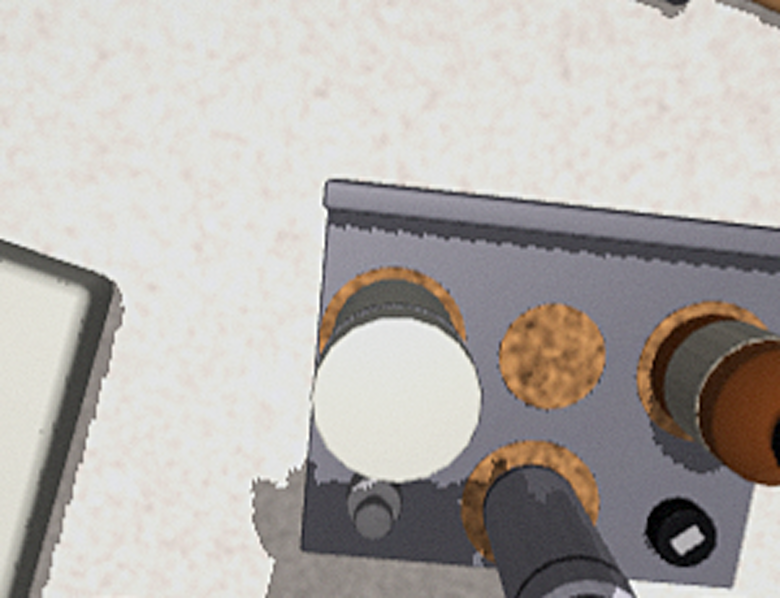

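View pics/s38.png

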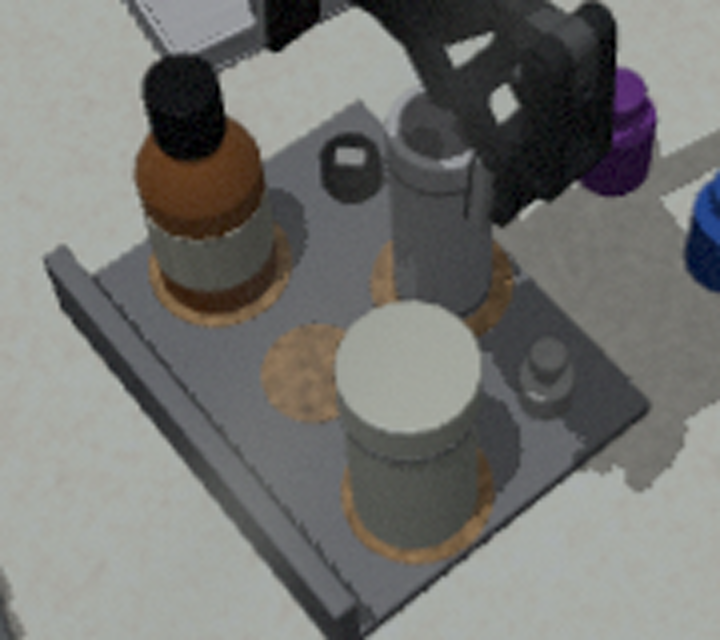

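All three are on their pads. I back the arm off and run final checks from the other cameras.

```bash
python3 -m jog '[[[-0.02,-0.02,-0.003,0,-1],[-0.04,-0.055,-0.008,0,-1],[-0.045,-0.09,-0.013,0,-1],[-0.045,-0.125,-0.018,0,-1],[-0.045,-0.16,-0.023,0,-1],[-0.045,-0.18,-0.027,0,-1],[-0.045,-0.186,-0.027,0,-1],[-0.045,-0.186,-0.027,0,-1]]]'
python3 - <<'E'
from h import *
d=imaging.get_image("wrist"); save(d,"w39.png")
t=imaging.get_image("top"); save(t,"t39.png",(130,150,500,310),2.1)
save(t,"t39b.png",(260,160,400,265),5.6)
E
```

```text
t: 61.65
tool_pos: [0.3996, 0.0501, 0.2992]
tool_rot: [1.02, 1.267, -0.991]
contact_force: [0.5, -0.3, -0.6]
opening: 0.0852
```

View pics/t39b.png

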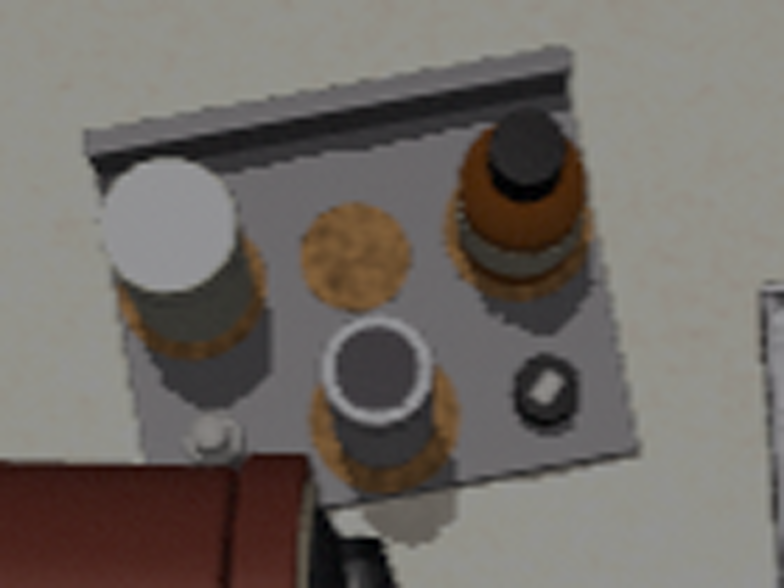

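View pics/w39.png

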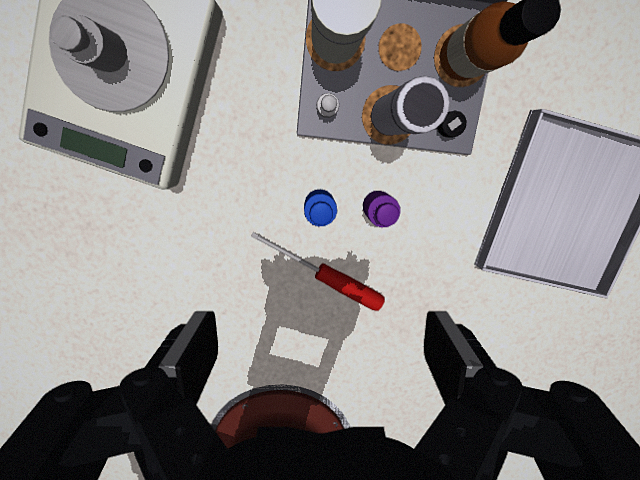

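View pics/t39.png

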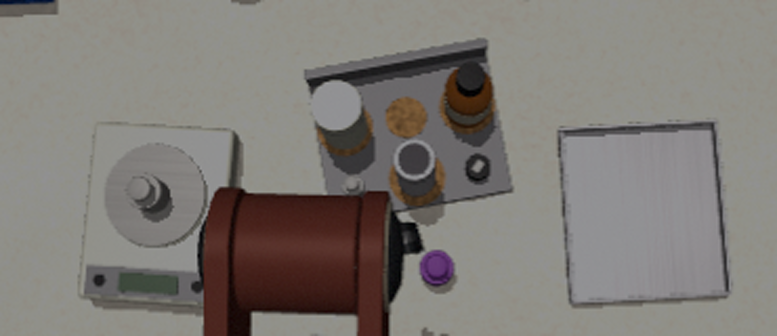

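Everything is upright and on its pad, with the small weight and puck unmoved. I'll check the positions of the weight and the containers numerically.

```bash
python3 - <<'E'
from h import *
t=imaging.get_image("top"); s=imaging.get_image("scene")
save(t,"t40.png",(165,205,245,285),7); save(s,"s40.png",(360,350,460,450),6)
A=lambda p:(np.array(p,float)+.5)/5.6-.5+np.array([260,160])
for n,p,z in (("jar",(170,226),.137),("bottle",(526,148),.162),("can",(378,370),.147)): print(n,plane(t,[A(p)],z)[0].round(4))
E
```

```text
jar [0.5868 0.0705 0.137 ]
bottle [ 0.6094 -0.0757  0.162 ]
can [ 0.5228 -0.0138  0.147 ]
```

View pics/t40.png

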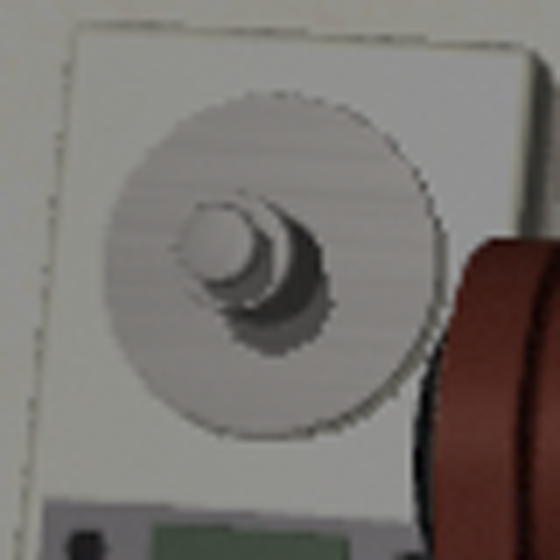

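View pics/s40.png

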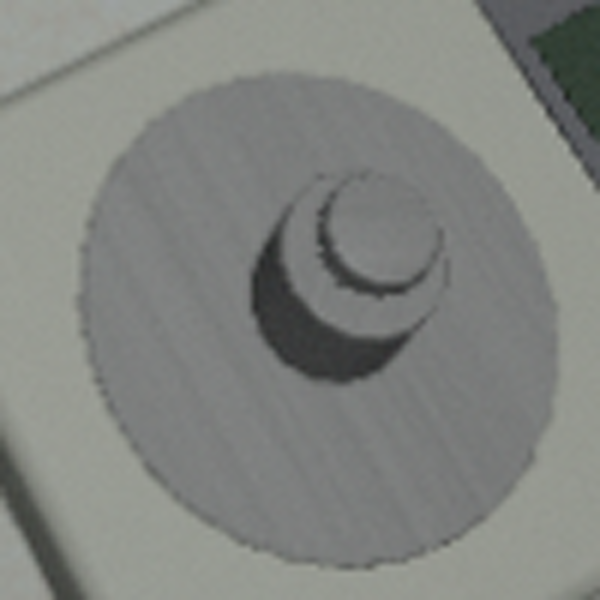

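```bash
python3 - <<'E'
from h import *
t=imaging.get_image("top"); s=imaging.get_image("scene")
A=lambda p:(np.array(p,float)+.5)/7-.5+np.array([165,205]); S=lambda p:(np.array(p,float)+.5)/6-.5+np.array([360,350])
print("top knob-pan",(plane(t,[A((218,243))],.130)-plane(t,[A((274,265))],.062)).round(4))
print("scene knob-pan",(plane(s,[S((383,228))],.130)-plane(s,[S((319,320))],.062)).round(4))
o=ctrl.get_obs(); print(o["t"],o["contact_force"],abs(o["dq"]).max())
E
```

```text
top knob-pan [[-0.0019  0.0017  0.068 ]]
scene knob-pan [[-0.0041 -0.0021  0.068 ]]
61.95 [-0.07402614 -0.01121237  0.67975992] 0.007513330158527579
```

The weight is 3–4 mm from the pan's centre, and every container is within about 2 mm of its pad centre. I hand the job in.

```bash
python3 - <<'E'
from station import ctrl
print(ctrl.finish_job())
E
```

```text
the job is handed in; nothing more can be done
None
```

The job is done and handed in at about 62 s. I moved the bottle, can and jar upright into the tray, set the big weight on the balance pan, then put the bottle, can and jar back upright on their own pads.

**Last checks**
- **Containers:** in the top view the jar, bottle and can are each within about 2 mm of their pad centre. All are upright.
- **Big weight:** it stands upright on the pan, about 3–5 mm from the centre. The cameras differ by a few mm on how far off it is and in which direction.
- **Left alone:** the small weight, the puck and the coloured look-alikes look unmoved, judged by eye only. The tray is empty and the gripper is clear of everything.

**What went wrong on the way**
- **Missed grip:** on the first try to take the jar from the tray, the jaws slid off and closed on top of its lid, pressing with a measured 32 N. The jar stayed upright, and gripping deeper worked.
- **Grip on the weight:** I aimed for its body but ended up holding it by the knob, which held without trouble.
- **Tool tilt:** the tool had drifted about 3° off vertical by the end. I allowed for that when placing the jar.

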